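# Sort returned calipers and pack the free ones in layers

## Robot

A 7-joint arm with a two-finger parallel gripper is mounted at the origin on the work surface. World frame = base frame: x ahead of the robot, y to its left, z up, the work surface at z = 0. Lengths are in m, angles in rad, forces in N, time in s.
With the tool pointing down it reaches from about 0.35 to 0.9 m from the base axis. Payload 8.1 kg.
Tool frame: the origin (TCP) lies on the centre line of the jaws, within the pads' length; the fingertips stand 22 mm ahead of it and the grasp point (between the pads) lies 3 mm ahead of it; z points along the fingers, y is the direction in which the jaws open and shut (so a half turn about z gives the same grasp; the last joint's range is limited). The gripper opens to 92 mm and grips with 3 to 60 N. Pads are 19 mm wide; open, the fingers measure 130 mm over their backs; the gripper's body (75 mm by 190 mm) begins 47 mm behind the grasp point.
Start: joints at [-1.449, 0.434, 0.025, 1.573, -0.012, 1.134, -0.075], TCP at [0.139, 0.609, 0.249] pointing down, gripper open.
Joint ranges: [-2.62, 2.62], [-0.44, 2.09], [-1.27, 1.32], [0.08, 2.57], [-1.32, 4.46], [0.12, 2], [-2.74, 2.74]. Speed limits (rad/s): [2.22, 2.22, 3.01, 3.01, 3.14, 3.14, 3.14].

## Interface

Orientations are given as a rotation vector (axis times angle).
In Python, from cell import arm gives the robot as it stands.
- The arm moves only by the shell command python3 -m pendant 'ROWS' [FORCE]. ROWS is JSON, a list that holds one entry, the list of rows, each a list of 7 numbers: the shift along the tool's x, y, z in units of 0.04 m (1.0 is 0.04 m), then the turn, a rotation vector about the tool's x, y, z in units of 0.08 rad (1.0 is 0.08 rad), then the closure, from 0 (fully open) to 1 (shut). In form: [[[tx, ty, tz, ax, ay, az, fingers], ...]]. A call has 1 to 20 rows; each row shifts and turns the commanded pose from where the row before left it, along the tool's axes as they then stand; what a row does not reach is not made up. A row lasts 1/12 s, in which the tool goes at most 41.7 mm and 7.16 degrees, less where a joint would pass 70% of its speed; a pose out of reach is approached as far as the arm can. A call with a number of a shift or a turn outside -1 to 1 is refused whole. A call with a gripper value outside its range is refused whole. The fingers move at their own pace and stop on an object; FORCE is the grip in N (left out, the last holds). Time passes only in rows, so rows that do not move let the fingers close. It gives the time, the measured TCP pose, the force and the opening at its end, in the units of the state.
- arm.observe(): the state, without advancing time (a new reading comes with each control period).
- arm.get_image(name): name is "scene" or "top" or "wrist"; returns a dict with "img" (420x560x3 uint8, red, green, blue), "z_map" (420x560 float32, m along the optical axis (not along the pixel's ray), 0 where there is no reading), "K" (3x3 intrinsics, pixels), "k1" (the pictures are not rectified: a ray, as slopes to the right and down, at radius r is drawn at 1 + k1 r^2 times it, then the intrinsics apply), "R" (3x3) and "t" (3): a world point X has camera coordinates R X + t. Camera axes: x right, y down, z forward; pixel columns grow to the right and rows downward; lengths in m; the calibration is good to about 2 mm. A picture is of the moment at which its call begins.
- arm.sign_off(): hands the job in, once; it reports no verdict.
The state is a dict: "clock": time; "joints": joint angles; "dq": joint speeds; "joint_efforts": joint torques, N m; "position": TCP position; "ee_rot": TCP orientation; "force": force on the tool from outside, world axes, zero at the start; "ft_torque": the same for the moment, N m; "width": opening from 0.0 (shut) to 1.0 (fully open).
Only numpy, scipy, OpenCV 4.12 (cv2) and the standard library are available. Lean on these libraries where they do the work, as an engineer would, in place of code of your own. Each camera call takes 0.05 s, during which the arm holds its last target.

## Task

These calipers and dividers came back from the turning class. Try each one's joint by squeezing its legs together: lay every one that is seized flat in the steel repair tray, and pack every free one flat with its legs closed in the wooden stock box. In the box the bow-legged outside calipers lie on the bottom, then the plywood separator board goes over them, level on the corner blocks, and then the straight-legged dividers lie on the board beside its batten; disturb nothing else on the bench.

Things in the scene. Friction and masses are not known exactly. Their poses are not given: they have to be found in the camera images.
- caliper_a_mid (a point): Outside caliper, plain steel, lying flat: two bowed legs on a pivot, 142 mm long, 0.2 kg; legs 12 mm high, 9 mm wide; pivot disc 24 mm across, nut top 19.5 mm high. Point: fixed to the right leg, mid-length, 6 mm above the underside. x from pivot to tips along the closed centre line, z up; pivot at x = -62 mm, tips +66. Here the legs run parallel to x for 38 mm; closed width 41 mm. May be absent (None).
- caliper_b_mid (a point): Outside caliper, plain steel, lying flat: two bowed legs on a pivot, 142 mm long, 0.2 kg; legs 12 mm high, 9 mm wide; pivot disc 24 mm across, nut top 19.5 mm high. Point: fixed to the right leg, mid-length, 6 mm above the underside. x from pivot to tips along the closed centre line, z up; pivot at x = -62 mm, tips +66. Here the legs run parallel to x for 38 mm; closed width 41 mm. May be absent (None).
- caliper_c_mid (a point): Outside caliper, plain steel, lying flat: two bowed legs on a pivot, 142 mm long, 0.2 kg; legs 12 mm high, 9 mm wide; pivot disc 24 mm across, nut top 19.5 mm high. Point: fixed to the right leg, mid-length, 6 mm above the underside. x from pivot to tips along the closed centre line, z up; pivot at x = -62 mm, tips +66. Here the legs run parallel to x for 38 mm; closed width 41 mm. May be absent (None).
- divider_a_mid (a point): Dividers, plain steel, lying flat: two straight pointed legs on a pivot, 119 mm long, 0.11 kg; legs 12 mm high, 8 mm wide; pivot disc 21 mm across, nut top 19.5 mm high. Point: fixed to the right leg, mid-length, 6 mm above the underside. x from pivot to points along the closed centre line, z up; pivot at x = -52 mm, points +56. Closed width here 18 mm. May be absent (None).
- divider_b_mid (a point): Dividers, plain steel, lying flat: two straight pointed legs on a pivot, 119 mm long, 0.11 kg; legs 12 mm high, 8 mm wide; pivot disc 21 mm across, nut top 19.5 mm high. Point: fixed to the right leg, mid-length, 6 mm above the underside. x from pivot to points along the closed centre line, z up; pivot at x = -52 mm, points +56. Closed width here 18 mm. May be absent (None).
- divider_c_mid (a point): Dividers, plain steel, lying flat: two straight pointed legs on a pivot, 119 mm long, 0.11 kg; legs 12 mm high, 8 mm wide; pivot disc 21 mm across, nut top 19.5 mm high. Point: fixed to the right leg, mid-length, 6 mm above the underside. x from pivot to points along the closed centre line, z up; pivot at x = -52 mm, points +56. Closed width here 18 mm. May be absent (None).
- caliper_a_leg (a joint): Opening angle of caliper_a, rad: 0 closed (a stop); 0.20-0.32 at the start. The left leg turns counter-clockwise from above, so the middle line lies at half the angle from x about the pivot; width at mid-length = closed width + 62 mm x angle. A free joint yields to a few N on each leg and stays where left; a seized one does not budge at any grip. It cannot be seen which is which.
- caliper_b_leg (a joint): Opening angle of caliper_b, rad: 0 closed (a stop); 0.20-0.32 at the start. The left leg turns counter-clockwise from above, so the middle line lies at half the angle from x about the pivot; width at mid-length = closed width + 62 mm x angle. A free joint yields to a few N on each leg and stays where left; a seized one does not budge at any grip. It cannot be seen which is which.
- caliper_c_leg (a joint): Opening angle of caliper_c, rad: 0 closed (a stop); 0.20-0.32 at the start. The left leg turns counter-clockwise from above, so the middle line lies at half the angle from x about the pivot; width at mid-length = closed width + 62 mm x angle. A free joint yields to a few N on each leg and stays where left; a seized one does not budge at any grip. It cannot be seen which is which.
- divider_a_leg (a joint): Opening angle of divider_a, rad: 0 closed (a stop); 0.35-0.55 at the start. The left leg turns counter-clockwise from above, so the middle line lies at half the angle from x about the pivot; width at mid-length = closed width + 52 mm x angle. A free joint yields to a few N on each leg and stays where left; a seized one does not budge at any grip. It cannot be seen which is which.
- divider_b_leg (a joint): Opening angle of divider_b, rad: 0 closed (a stop); 0.35-0.55 at the start. The left leg turns counter-clockwise from above, so the middle line lies at half the angle from x about the pivot; width at mid-length = closed width + 52 mm x angle. A free joint yields to a few N on each leg and stays where left; a seized one does not budge at any grip. It cannot be seen which is which.
- divider_c_leg (a joint): Opening angle of divider_c, rad: 0 closed (a stop); 0.35-0.55 at the start. The left leg turns counter-clockwise from above, so the middle line lies at half the angle from x about the pivot; width at mid-length = closed width + 52 mm x angle. A free joint yields to a few N on each leg and stays where left; a seized one does not budge at any grip. It cannot be seen which is which.
- box_in (a point): Stock box, wooden, open, fixed; point: centre of the inner floor (6 mm above the bench), z up. Inside 165 mm (its x) by 190 mm (y), walls 6 mm, rim 50 mm above the bench. In each inner corner a 16 x 16 mm block, 22 mm high above the inner floor, carries the separator board. Takes two closed calipers side by side, lengthwise along x.
- tray_floor (a point): Repair tray, low, dark steel, fixed; point: centre of the inner floor (3 mm above the bench), z up. Inside 165 mm (its x) by 222 mm (y), walls 3 mm thick, rim 26 mm above the bench.
- board_mid (a point): Separator board: plywood 155 mm (x) by 180 mm (y), 5 mm thick, with a dark hardwood finger batten on the middle of its top: 75 mm long (x), 20 wide (y), 28 high. Point: centre of the batten, 19 mm above the board's underside, 14 mm above its top face; z up. Fits into the stock box with 5 mm to spare all round, x along the box's x, either way round. 0.14 kg.
- blank_mark (a point): Bystander: round turned wooden blank, 90 mm across, 50 mm high; point on its axis 20 mm above its underside.
- polish_mark (a point): Bystander: grey plastic bottle of polish, 52 mm across, 110 mm high; point on its axis 20 mm above its underside.
- wax_mark (a point): Bystander: round tin of paste wax, 74 mm across, 38 mm high; point on its axis 20 mm above its underside.
There are look-alikes about, which are no part of the job. Leave any purple look-alike of the part that bears divider_b_mid alone.

How it is judged:
By the outcome, as a careful person would: the job done as asked, in the order asked, and still so for the second after the job is handed in, with the robot touching nothing.
Of caliper_a, caliper_b, caliper_c only 2 to 3 are there at a start; the rules pass over those that are not, and their reading is None.
Of divider_a, divider_b, divider_c only 2 to 3 are there at a start; the rules pass over those that are not, and their reading is None.
At some moment in a run one of caliper_a, caliper_b, caliper_c, divider_a, divider_b, divider_c may be knocked a few centimetres aside while the robot is not near it.
Once in a run the grip may slacken for a moment while it holds something.
It also fails if it takes over 210 s, if anything falls off the work surface, if the arm or the gripper's body presses on something with over 40 N, if the wrist force passes 120 N, or if a joint passes its speed limit or range.

## Working session

There is one attempt and no reset: what is moved stays moved. The work goes in short steps, Python scripts to look and compute and a shell command to move; the robot and the scene stay as the last step left them, time stands still between calls to the robot, and variables do not carry over. Pictures are saved under pics/ and viewed, and the job is handed in when it is done.

I'll start by looking at the scene.

```bash
mkdir -p pics; ls; cat > h.py <<'E'
import numpy as np, cv2
from cell import arm
def grab(n,fn=None):
    d=arm.get_image(n)
    if fn: cv2.imwrite('pics/'+fn,d['img'][:,:,::-1])
    return d
def ray(d,u,v):
    K=d['K'];k1=d['k1']
    x=(u-K[0,2])/K[0,0];y=(v-K[1,2])/K[1,1]
    X,Y=x,y
    for _ in range(20):
        s=1+k1*(X*X+Y*Y);X,Y=x/s,y/s
    R=np.array(d['R']);t=np.array(d['t'])
    return -R.T@t, R.T@np.array([X,Y,1.])
def onplane(d,u,v,z):
    o,r=ray(d,u,v);return o+r*(z-o[2])/r[2]
def proj(d,P):
    c=np.array(d['R'])@np.array(P)+np.array(d['t'])
    x,y=c[:2]/c[2];s=1+d['k1']*(x*x+y*y)
    return d['K'][0,0]*x*s+d['K'][0,2], d['K'][1,1]*y*s+d['K'][1,2]
E
python3 - <<'E'
from h import *
o=arm.observe();print(o)
for n in ('scene','top','wrist'):
    d=grab(n,n+'0.png');print(n,d['K'],d['k1'],-np.array(d['R']).T@d['t'],d['R'])
E
```

```text
pics
{'clock': 0.0, 'joints': array([-1.44857639,  0.43523879,  0.02496772,  1.57411083, -0.01157615,
        1.13397924, -0.07509136]), 'dq': array([-0.00134009,  0.00239447, -0.00115451,  0.00161577, -0.00205661,
        0.00132554, -0.00033232]), 'joint_efforts': array([-1.37146806e-03, -6.67840219e+01,  9.84877199e-01, -3.14466333e+01,
       -6.05312688e-02,  4.30274627e-02,  1.64396351e-04]), 'position': array([0.13928256, 0.60879136, 0.24792976]), 'ee_rot': array([-3.52473810e-01, -3.12174128e+00,  2.50010887e-03]), 'force': array([ 0.51612499,  0.05528754, -0.04987422]), 'ft_torque': array([0.02486716, 0.00560583, 0.01600901]), 'width': 0.9988616581796935}
scene [[412.89051677   0.         280.66093646]
 [  0.         412.89051677 201.62147294]
 [  0.           0.           1.        ]] -0.12080076884678526 [1.02598219 0.62688764 0.84659554] [[-0.84437047  0.53570445  0.00769778]
 [ 0.38110116  0.61066142 -0.69415743]
 [-0.37656397 -0.5831924  -0.71978205]]
top [[390.26182819   0.         273.28601039]
 [  0.         390.26182819 205.84008965]
 [  0.           0.           1.        ]] -0.012620299115876801 [ 0.4126338  -0.01653173  1.01600236] [[-0.03188136 -0.99948837 -0.00256405]
 [-0.9788124   0.03174078 -0.20228399]
 [ 0.20226188 -0.00393937 -0.97932355]]
wrist [[323.73304046   0.         280.66435336]
 [  0.         323.73304046 215.29703861]
 [  0.           0.           1.        ]] -0.020212842409720405 [0.07264109 0.62426097 0.383989  ] [[ 0.22275675  0.97486873 -0.00322372]
 [ 0.94226457 -0.21445625  0.25718864]
 [ 0.25003382 -0.0603281  -0.96635584]]
```

View pics/top0.png

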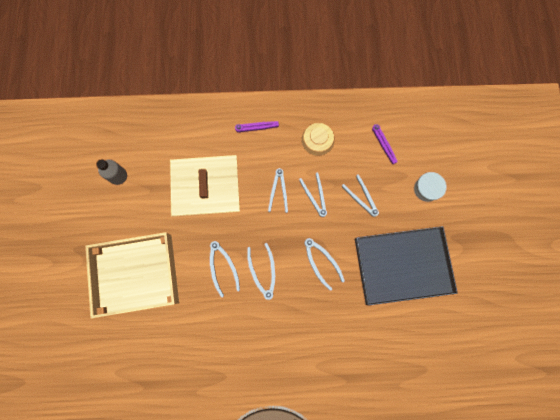

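View pics/scene0.png

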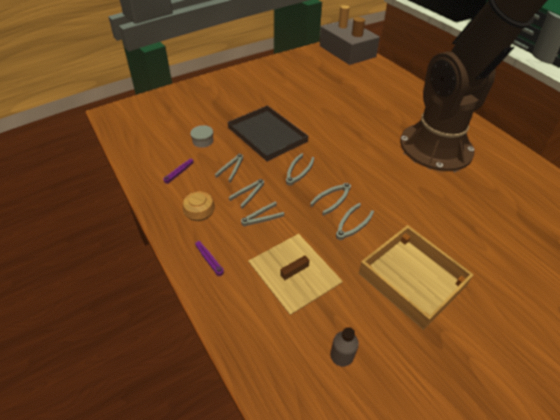

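View pics/wrist0.png

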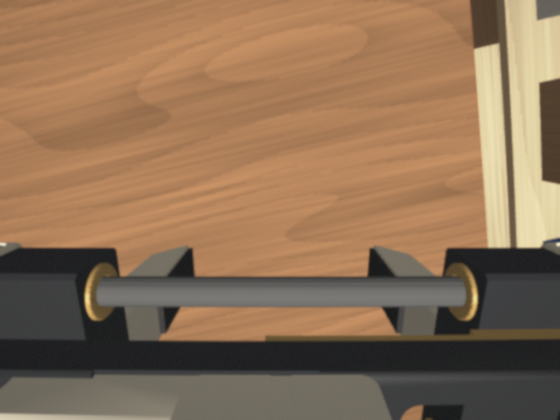

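```bash
python3 - <<'E'
from h import *
im=cv2.imread('pics/top0.png')
c=cv2.resize(im[155:310,195:395],None,fx=4,fy=3.87,interpolation=cv2.INTER_CUBIC);cv2.imwrite('pics/crop0.png',c)
from scipy.spatial.transform import Rotation as R
o=arm.observe();print(R.from_rotvec(o['ee_rot']).as_matrix().round(3))
hsv=cv2.cvtColor(im,cv2.COLOR_BGR2HSV)
for u,v in [(279,172),(262,255),(222,262),(370,270),(430,187)]: print(hsv[v,u],im[v,u])
d=grab('top')
def hgt(u,v):
    o_,r=ray(d,u,v);r=r/ (np.array(d['R'])@r)[2];return (o_+r*d['z_map'][v,u]).round(3)
for u,v in [(279,172),(500,350),(400,265),(130,270),(190,175),(204,184)]: print(hgt(u,v))
E
```

```text
[[-0.975  0.223 -0.   ]
 [ 0.223  0.975 -0.001]
 [-0.    -0.001 -1.   ]]
[102  28 165] [165 158 147]
[ 14 151 201] [ 82 137 201]
[ 15 151 226] [ 92 157 226]
[110  35 110] [110 100  95]
[ 92  20 218] [218 217 201]
[ 0.71  -0.039  0.017]
[ 0.239 -0.571 -0.001]
[ 0.456 -0.342  0.001]
[0.465 0.353 0.003]
[0.715 0.202 0.001]
[0.679 0.158 0.036]
```

View pics/crop0.png

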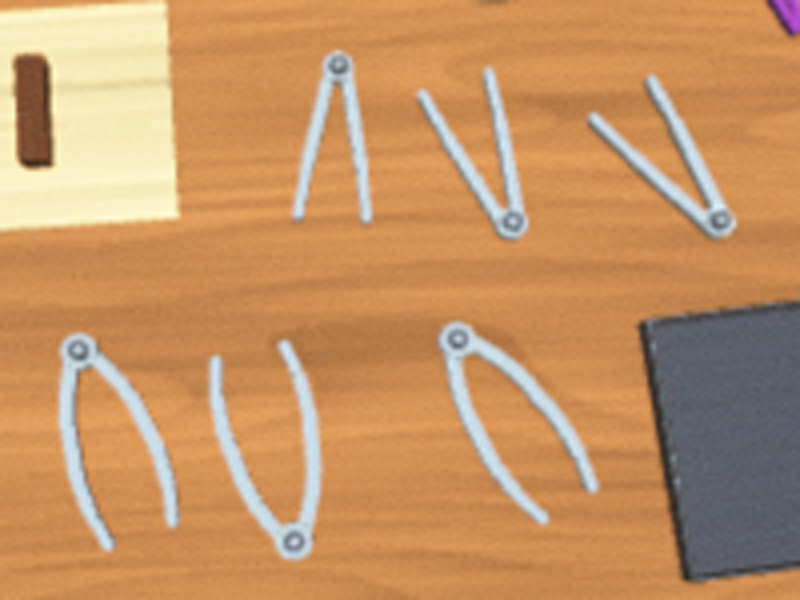

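```bash
cat >> h.py <<'E'
def items(d,fn=None,roi=None):
    im=d['img'];hsv=cv2.cvtColor(im,cv2.COLOR_RGB2HSV)
    S=hsv[:,:,1].astype(int);V=hsv[:,:,2]
    m=((S<75)&(V>115)&(hsv[:,:,0]>40)).astype(np.uint8)
    m=cv2.morphologyEx(m,cv2.MORPH_CLOSE,np.ones((3,3),np.uint8))
    n,lab,st,ce=cv2.connectedComponentsWithStats(m)
    out=[]
    for i in range(1,n):
        if not 120<st[i,4]<900: continue
        L=cv2.resize((lab==i).astype(np.float32),None,fx=4,fy=4,interpolation=cv2.INTER_CUBIC)>.5
        vs,us=np.nonzero(L);u=(us+.5)/4-.5;v=(vs+.5)/4-.5
        cont,_=cv2.findContours(L.astype(np.uint8),cv2.RETR_EXTERNAL,cv2.CHAIN_APPROX_NONE)
        F=np.zeros(L.shape,np.uint8);cv2.drawContours(F,cont,-1,1,-1)
        dt=cv2.distanceTransform(F,cv2.DIST_L2,5)
        w=np.argwhere(dt>dt.max()*.93).mean(0)
        P=onplane(d,(w[1]+.5)/4-.5,(w[0]+.5)/4-.5,.014)[:2]
        Q=np.array([onplane(d,a,b,.010)[:2] for a,b in zip(u[::3],v[::3])])
        r=np.linalg.norm(Q-P,axis=1)
        far=Q[r>r.max()-.02].astype(np.float32)
        if len(far)<4: continue
        _,_,c=cv2.kmeans(far,2,None,(3,50,1e-7),5,cv2.KMEANS_PP_CENTERS)
        b=c.mean(0)-P;yaw=np.arctan2(b[1],b[0])
        a=[np.arctan2(*(t-P)[::-1]) for t in c];op=abs((a[0]-a[1]+np.pi)%(2*np.pi)-np.pi)
        out.append(dict(px=ce[i].round().astype(int),area=st[i,4],piv=P,tips=c,yaw=yaw,op=op,rmax=r.max(),dt=dt.max()/4))
    return out
def show(d):
    for o in items(d):
        L='cal' if o['rmax']>.121 else 'div'
        print(L,o['px'],'A',o['area'],'piv',o['piv'].round(3),'yaw %.3f'%o['yaw'],'tipang %.2f r %.3f dt %.1f'%(o['op'],o['rmax'],o['dt']),
          'mid',(o['piv']+(.062 if L=='cal' else .052)*np.array([np.cos(o['yaw']),np.sin(o['yaw'])])).round(3),'tips',o['tips'].round(3).tolist())
E
python3 - <<'E'
from h import *
d=grab('top');show(d)
E
```

```text
div [279 188] A 216 piv [ 0.71  -0.039] yaw 3.073 tipang 0.45 r 0.107 dt 3.2 mid [ 0.658 -0.035] tips [[0.6169999837875366, -0.010999999940395355], [0.6140000224113464, -0.05400000140070915]]
div [317 197] A 245 piv [ 0.599 -0.147] yaw 0.303 tipang 0.46 r 0.109 dt 3.7 mid [ 0.649 -0.132] tips [[0.6830000281333923, -0.09799999743700027], [0.6970000267028809, -0.14000000059604645]]
div [431 186] A 596 piv [ 0.66  -0.441] yaw -1.345 tipang 3.09 r 0.041 dt 12.8 mid [ 0.672 -0.492] tips [[0.6510000228881836, -0.4259999990463257], [0.6710000038146973, -0.45899999141693115]]
div [363 198] A 268 piv [ 0.595 -0.281] yaw 0.548 tipang 0.47 r 0.109 dt 3.5 mid [ 0.64  -0.254] tips [[0.6650000214576721, -0.21199999749660492], [0.6880000233650208, -0.25099998712539673]]
cal [321 260] A 353 piv [ 0.52  -0.109] yaw -2.602 tipang 0.35 r 0.130 dt 3.9 mid [ 0.467 -0.14 ] tips [[0.4300000071525574, -0.18700000643730164], [0.40799999237060547, -0.1509999930858612]]
cal [220 265] A 337 piv [0.52  0.134] yaw -2.833 tipang 0.39 r 0.129 dt 4.0 mid [0.461 0.115] tips [[0.4180000126361847, 0.07699999958276749], [0.4020000100135803, 0.12099999934434891]]
cal [264 274] A 328 piv [ 0.394 -0.001] yaw 0.205 tipang 0.41 r 0.131 dt 4.1 mid [0.454 0.012] tips [[0.5040000081062317, 0.04699999839067459], [0.5139999985694885, -0.0010000000474974513]]
```

```bash
python3 - <<'E'
from h import *
im=cv2.imread('pics/top0.png')
c=np.hstack([cv2.resize(im[225:325,75:185],(440,400),interpolation=cv2.INTER_CUBIC),cv2.resize(im[145:235,160:250],(360,400)[:2],interpolation=cv2.INTER_CUBIC)])
cv2.imwrite('pics/crop1.png',c)
cv2.imwrite('pics/crop2.png',cv2.resize(im[218:312,345:465],(720,564),interpolation=cv2.INTER_CUBIC))
E
```

```text
(no output)
```

View pics/crop1.png

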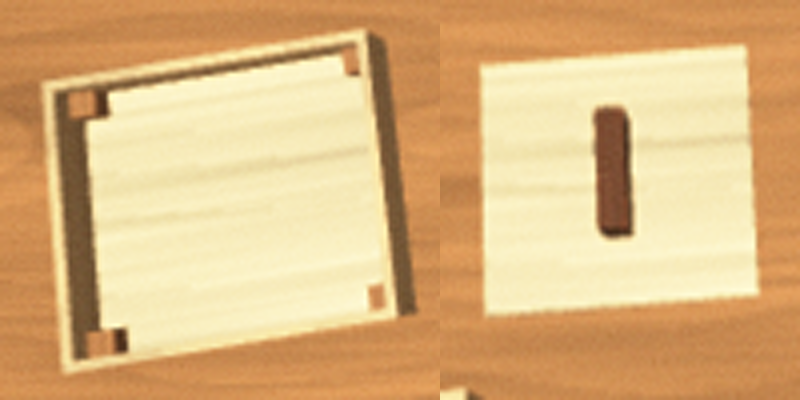

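View pics/crop2.png

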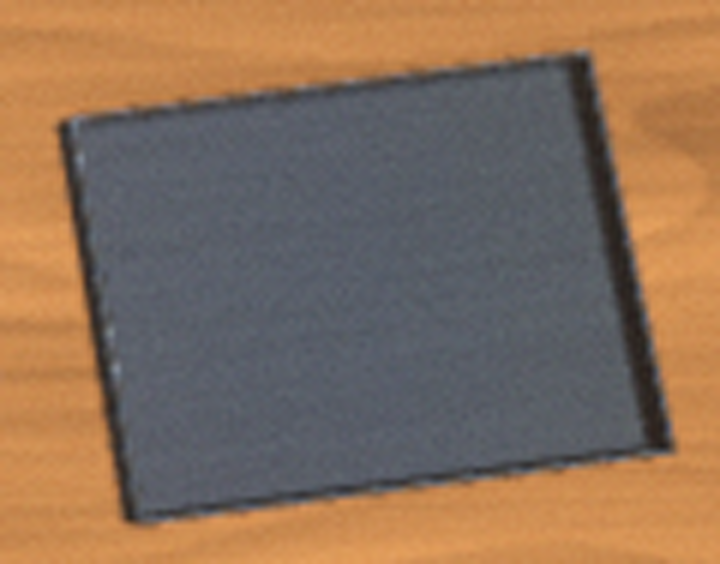

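```bash
cat > fit.py <<'E'
from h import *
def rect(d,pts,z,name,sx,sy):
    W=np.array([onplane(d,u,v,z)[:2] for u,v in pts])
    c=W.mean(0)
    # pts TL,TR,BR,BL ; TL->TR is -y , BL->TL is +x
    ex=(W[0]+W[1]-W[2]-W[3])/2;ey=(W[0]+W[3]-W[1]-W[2])/2
    print(name,'c',c.round(4),'sizes x %.3f (%.3f) y %.3f (%.3f)'%(np.linalg.norm(ex),sx,np.linalg.norm(ey),sy),'yaw x %.3f y %.3f'%(np.arctan2(ex[1],ex[0]),np.arctan2(-ey[0],ey[1])))
if __name__=='__main__':
    d=grab('top')
    rect(d,[(75+u/4-.4,225+v/4-.4) for u,v in [(42,85),(368,30),(400,313),(65,372)]],.05,'box',.177,.202)
    rect(d,[(160+(u-440)/4-.4,145+v/4.444-.4) for u,v in [(480,66),(746,46),(758,294),(487,316)]],.005,'board',.155,.18)
    rect(d,[(345+u/6-.4,218+v/6-.4) for u,v in [(60,120),(590,52),(674,450),(128,522)]],.026,'tray',.171,.228)
    b=[(160+(u-440)/4-.4,145+v/4.444-.4) for u,v in [(594,110),(628,108),(633,233),(600,233)]]
    rect(d,b,.033,'batten',.075,.02)
E
python3 fit.py
```

```text
box c [0.4535 0.3372] sizes x 0.174 (0.177) y 0.204 (0.202) yaw x 0.138 y 0.139
board c [0.685  0.1629] sizes x 0.155 (0.155) y 0.180 (0.180) yaw x 0.045 y 0.040
tray c [ 0.4553 -0.3472] sizes x 0.167 (0.171) y 0.230 (0.228) yaw x 0.093 y 0.094
batten c [0.6824 0.1606] sizes x 0.075 (0.075) y 0.022 (0.020) yaw x 0.052 y -0.005
```

```bash
cat > plan.py <<'E'
import sys,json
from h import *
from scipy.spatial.transform import Rotation as R
def plan(x,y,z,yaw,n=None,flip=True):
    o=arm.observe();M=R.from_rotvec(o['ee_rot']).as_matrix();p=o['position']
    cur=np.arctan2(M[1,0],M[0,0]);dy=(yaw-cur+np.pi)%(2*np.pi)-np.pi
    if flip:
        dy=(dy+np.pi/2)%np.pi-np.pi/2
    D=M.T@(np.array([x,y,z])-p)   # tool frame
    tilt=M[:,2]
    a=-dy/.08
    n=n or int(max(1,np.ceil(max(np.linalg.norm(D)/.04/.95,abs(a)/.95))))
    th=-dy/n
    S=sum(R.from_rotvec([0,0,k*th]).as_matrix() for k in range(n))
    t=np.linalg.solve(S,D)/.04
    print('pos',p.round(4),'yawx %.3f tilt %s w %.3f (%.1fmm) F %s t %.2f'%(cur,tilt.round(3)[:2],o['width'],o['width']*92,o['force'].round(1),o['clock']))
    print('q7 %.2f'%o['joints'][6],'n',n,'row',t.round(3),'az %.3f'%(a/n),'| total',(D/.04).round(2),'az %.2f'%a)
if __name__=='__main__':
    a=[float(v) for v in sys.argv[1:5]];plan(*a,n=int(sys.argv[5]) if len(sys.argv)>5 else None)
E
python3 plan.py 0.461 0.115 0.12 -2.833; python3 plan.py 0.461 0.115 0.12 -2.833 18
```

```text
pos [0.1393 0.6091 0.2485] yawx 2.917 tilt [-0.    -0.001] w 1.000 (92.0mm) F [-0.5  0.4  1. ] t 0.30
q7 -0.08 n 16 row [-0.489 -0.794  0.201] az -0.417 | total [-10.59 -10.25   3.22] az -6.67
pos [0.1393 0.6091 0.2485] yawx 2.917 tilt [-0.    -0.001] w 1.000 (92.0mm) F [-0.5  0.4  1. ] t 0.30
q7 -0.08 n 18 row [-0.433 -0.706  0.179] az -0.371 | total [-10.59 -10.25   3.22] az -6.67
```

```bash
python3 -m pendant '[[[-0.43,-0.71,0.18,0,0,-0.37,0.15],[-0.43,-0.71,0.18,0,0,-0.37,0.15],[-0.43,-0.71,0.18,0,0,-0.37,0.15],[-0.43,-0.71,0.18,0,0,-0.37,0.15],[-0.43,-0.71,0.18,0,0,-0.37,0.15],[-0.43,-0.71,0.18,0,0,-0.37,0.15],[-0.43,-0.71,0.18,0,0,-0.37,0.15],[-0.43,-0.71,0.18,0,0,-0.37,0.15],[-0.43,-0.71,0.18,0,0,-0.37,0.15],[-0.43,-0.71,0.18,0,0,-0.37,0.15],[-0.43,-0.71,0.18,0,0,-0.37,0.15],[-0.43,-0.71,0.18,0,0,-0.37,0.15],[-0.43,-0.71,0.18,0,0,-0.37,0.15],[-0.43,-0.71,0.18,0,0,-0.37,0.15],[-0.43,-0.71,0.18,0,0,-0.37,0.15],[-0.43,-0.71,0.18,0,0,-0.37,0.15],[-0.43,-0.71,0.18,0,0,-0.37,0.15],[-0.43,-0.71,0.18,0,0,-0.37,0.15],[0,0,0,0,0,0,0.15]]]' 15; python3 plan.py 0.461 0.115 0.024 -2.833; python3 - <<'E'
from h import *
grab('wrist','w1.png')
E
```

```text
clock: 1.88
position: [0.4628, 0.1071, 0.1185]
ee_rot: [-0.473, 3.104, -0.004]
force: [0.5, 0.1, 0.7]
width: 0.852
pos [0.4628 0.1071 0.1185] yawx -2.839 tilt [ 0.002 -0.002] w 0.852 (78.4mm) F [0.5 0.1 0.7] t 1.88
q7 1.61 n 3 row [-0.004  0.07   0.787] az -0.026 | total [-0.01  0.21  2.36] az -0.08
```

View pics/w1.png

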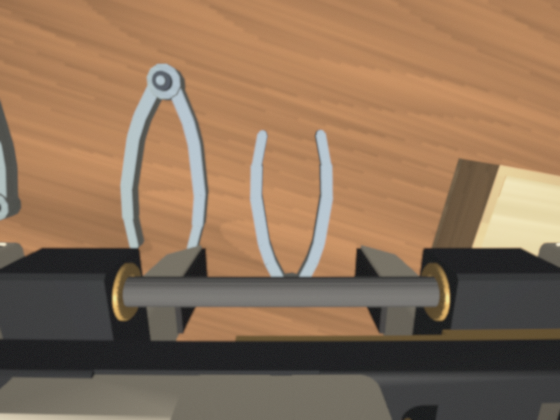

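```bash
python3 -m pendant '[[[0,0.1,0.8,0,0,-0.04,0.15],[0,0.1,0.8,0,0,-0.04,0.15],[0,0,0.5,0,0,0,0.15],[0,0,0.25,0,0,0,0.15],[0,0,0,0,0,0,0.15]]]' 15; python3 plan.py 0.461 0.115 0.024 -2.833;python3 -m pendant '[[[0,0,0,0,0,0,1],[0,0,0,0,0,0,1],[0,0,0,0,0,0,1],[0,0,0,0,0,0,1],[0,0,0,0,0,0,1],[0,0,0,0,0,0,1],[0,0,0,0,0,0,1],[0,0,0,0,0,0,1],[0,0,0,0,0,0,1],[0,0,0,0,0,0,1],[0,0,0,0,0,0,1],[0,0,0,0,0,0,1]]]' 15
```

```text
clock: 2.35
position: [0.455, 0.1205, 0.0239]
ee_rot: [0.493, -3.1, 0.0]
force: [-0.6, -0.2, -0.8]
width: 0.851
pos [0.455  0.1205 0.0239] yawx -2.826 tilt [-0.003 -0.001] w 0.851 (78.3mm) F [-0.6 -0.2 -0.8] t 2.35
q7 1.63 n 1 row [-0.1   -0.178 -0.004] az 0.082 | total [-0.1  -0.18 -0.  ] az 0.08
clock: 3.35
position: [0.4567, 0.1202, 0.0258]
ee_rot: [-0.491, 3.102, 0.001]
force: [-1.0, 0.2, 9.9]
width: 0.447
```

```bash
python3 -m pendant '[[[0,0,0,0,0,0,1],[0,0,-0.3,0,0,0,1],[0,0,-0.7,0,0,0,1],[0,0,-0.8,0,0,0,1],[0,0,-0.7,0,0,0,1],[0,0,0,0,0,0,1]]]' 25; python3 plan.py 0.4424 0.3811 0.13 -3.0036 ; python3 - <<'E'
from h import *
grab('wrist','w2.png')
E
```

```text
clock: 3.85
position: [0.4587, 0.1208, 0.1295]
ee_rot: [-0.49, 3.096, 0.003]
force: [0.5, -0.3, -2.9]
width: 0.443
pos [0.4587 0.1208 0.1295] yawx -2.828 tilt [0.006 0.003] w 0.443 (40.8mm) F [ 0.5 -0.3 -2.9] t 3.85
q7 1.59 n 7 row [-0.163  0.918  0.001] az 0.314 | total [-1.62  6.31  0.  ] az 2.20
```

View pics/w2.png

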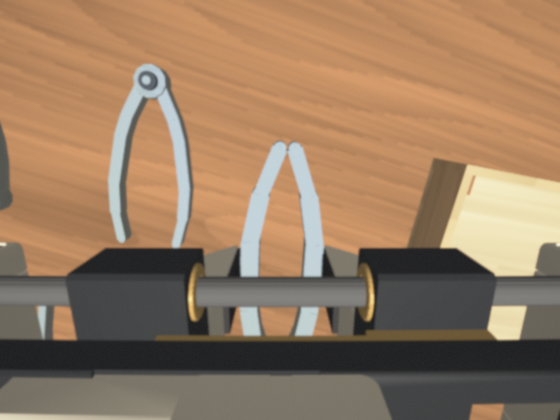

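```bash
python3 -m pendant '[[[-0.14,0.8,0,0,0,0.28,1],[-0.14,0.8,0,0,0,0.28,1],[-0.14,0.8,0,0,0,0.28,1],[-0.14,0.8,0,0,0,0.28,1],[-0.14,0.8,0,0,0,0.28,1],[-0.14,0.8,0,0,0,0.28,1],[-0.14,0.8,0,0,0,0.28,1],[-0.14,0.8,0,0,0,0.28,1],[0,0,0,0,0,0,1],[0,0,0,0,0,0,1]]]' 25; python3 plan.py 0.4424 0.3811 0.03 -3.0036 ; python3 - <<'E'
from h import *
grab('wrist','w3.png');grab('top','t3.png')
E
```

```text
clock: 4.73
position: [0.4385, 0.3808, 0.1232]
ee_rot: [0.218, -3.132, 0.001]
force: [0.0, -1.4, -2.0]
width: 0.443
pos [0.4385 0.3808 0.1232] yawx -3.003 tilt [-0.002 -0.001] w 0.443 (40.8mm) F [ 0.  -1.4 -2. ] t 4.73
q7 1.00 n 3 row [-0.034 -0.002  0.777] az 0.004 | total [-0.1  -0.    2.33] az 0.01
```

View pics/w3.png

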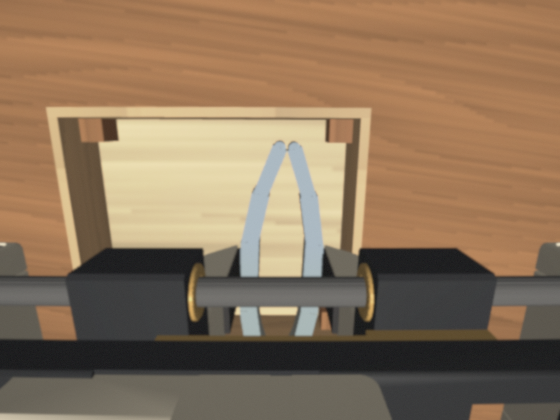

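View pics/t3.png

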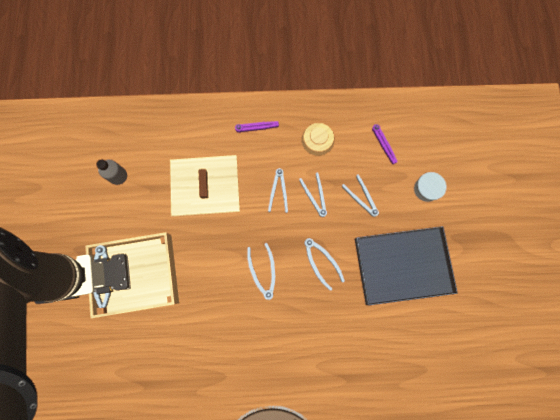

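```bash
python3 -m pendant '[[[-0.05,0,0.6,0,0,0,1],[-0.05,0,0.8,0,0,0,1],[0,0,0.5,0,0,0,1],[0,0,0.25,0,0,0,1],[0,0,0.1,0,0,0,1],[0,0,0,0,0,0,1],[0,0,0,0,0,0,1]]]' 25; python3 plan.py 0.4424 0.3811 0.032 -3.0036 
```

```text
clock: 5.42
position: [0.4446, 0.3796, 0.036]
ee_rot: [-0.211, 3.134, 0.001]
force: [1.1, -0.3, -1.3]
width: 0.445
pos [0.4446 0.3796 0.036 ] yawx -3.007 tilt [0.001 0.001] w 0.445 (40.9mm) F [ 1.1 -0.3 -1.3] t 5.42
q7 1.02 n 1 row [0.05  0.045 0.1  ] az -0.044 | total [0.05 0.05 0.1 ] az -0.04
```

```bash
python3 -m pendant '[[[0,0,0.1,0,0,0,1],[0,0,0,0,0,0,1],[0,0,0,0,0,0,1]]]' 25; python3 plan.py 0.4424 0.3811 0.032 -3.0036 
```

```text
clock: 5.67
position: [0.4445, 0.3801, 0.0319]
ee_rot: [-0.212, 3.133, 0.002]
force: [0.5, 0.0, -0.1]
width: 0.442
pos [0.4445 0.3801 0.0319] yawx -3.006 tilt [0.001 0.001] w 0.442 (40.7mm) F [ 0.5  0.  -0.1] t 5.67
q7 1.03 n 1 row [ 0.049  0.031 -0.001] az -0.036 | total [ 0.05  0.03 -0.  ] az -0.04
```

Force fell by about 2 N, so it is resting on the floor. I'll release it with a small opening and rise.

```bash
python3 -m pendant '[[[0,0,0,0,0,0,0.45],[0,0,0,0,0,0,0.45],[0,0,0,0,0,0,0.45],[0,0,0,0,0,0,0.45],[0,0,-0.3,0,0,0,0.45],[0,0,-0.7,0,0,0,0.45],[0,0,-0.9,0,0,0,0.45],[0,0,-0.9,0,0,0,0.15],[0,-0.5,0,0,0,0,0.15]]]' 15; python3 - <<'E'
from h import *
grab('wrist','w4.png');d=grab('top','t4.png');show(d)
E
python3 plan.py .454 .012 .12 .205
```

```text
clock: 6.42
position: [0.4484, 0.366, 0.1507]
ee_rot: [-0.218, 3.126, 0.015]
force: [2.0, 1.6, 0.3]
width: 0.647
div [278 188] A 217 piv [ 0.71  -0.039] yaw 3.073 tipang 0.44 r 0.107 dt 3.2 mid [ 0.658 -0.035] tips [[0.6169999837875366, -0.010999999940395355], [0.6140000224113464, -0.05299999937415123]]
div [317 197] A 247 piv [ 0.599 -0.148] yaw 0.304 tipang 0.46 r 0.109 dt 3.7 mid [ 0.649 -0.132] tips [[0.6830000281333923, -0.09799999743700027], [0.6970000267028809, -0.14100000262260437]]
div [431 186] A 597 piv [ 0.66  -0.441] yaw -0.949 tipang 3.13 r 0.041 dt 12.9 mid [ 0.69  -0.484] tips [[0.6510000228881836, -0.4259999990463257], [0.6710000038146973, -0.45899999141693115]]
div [364 199] A 273 piv [ 0.597 -0.28 ] yaw 0.550 tipang 0.48 r 0.104 dt 3.6 mid [ 0.642 -0.253] tips [[0.6859999895095825, -0.25099998712539673], [0.6629999876022339, -0.21400000154972076]]
cal [321 260] A 351 piv [ 0.52  -0.109] yaw -2.601 tipang 0.35 r 0.129 dt 3.9 mid [ 0.467 -0.141] tips [[0.40799999237060547, -0.15199999511241913], [0.4309999942779541, -0.18700000643730164]]
cal [264 275] A 329 piv [ 0.394 -0.001] yaw 0.205 tipang 0.41 r 0.131 dt 4.1 mid [0.454 0.012] tips [[0.5040000081062317, 0.04699999839067459], [0.5130000114440918, -0.0010000000474974513]]
pos [0.4483 0.3579 0.1459] yawx -3.009 tilt [0.003 0.001] w 0.736 (67.7mm) F [ 0.  -1.6 -0.7] t 6.52
q7 1.03 n 10 row [ 0.128 -0.855  0.064] az -0.091 | total [ 1.   -8.59  0.64] az -0.91
```

View pics/w4.png

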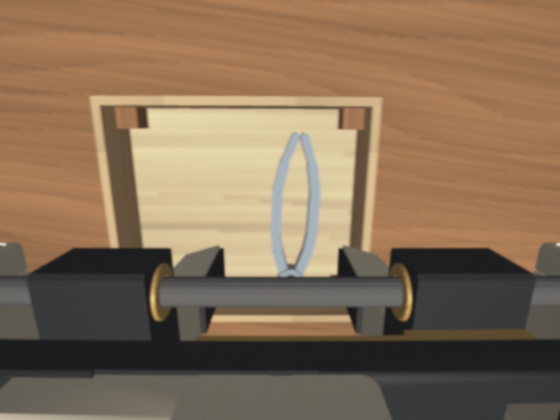

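```bash
python3 -m pendant '[[[0.13,-0.85,0.06,0,0,-0.09,0.15],[0.13,-0.85,0.06,0,0,-0.09,0.15],[0.13,-0.85,0.06,0,0,-0.09,0.15],[0.13,-0.85,0.06,0,0,-0.09,0.15],[0.13,-0.85,0.06,0,0,-0.09,0.15],[0.13,-0.85,0.06,0,0,-0.09,0.15],[0.13,-0.85,0.06,0,0,-0.09,0.15],[0.13,-0.85,0.06,0,0,-0.09,0.15],[0.13,-0.85,0.06,0,0,-0.09,0.15],[0.13,-0.85,0.06,0,0,-0.09,0.15],[0,0,0,0,0,0,0.15],[0,0,0,0,0,0,0.15]]]' 15; python3 plan.py .454 .012 .024 .205
```

```text
clock: 7.52
position: [0.4518, 0.0142, 0.1191]
ee_rot: [0.317, -3.125, 0.0]
force: [-0.1, 1.0, 0.1]
width: 0.846
pos [0.4518 0.0142 0.1191] yawx -2.939 tilt [-0.001 -0.   ] w 0.846 (77.9mm) F [-0.1  1.   0.1] t 7.52
q7 1.73 n 3 row [-0.015 -0.021  0.793] az -0.011 | total [-0.04 -0.06  2.38] az -0.03
```

```bash
python3 -m pendant '[[[-0.04,-0.06,0.7,0,0,0,0.15],[0,0,0.8,0,0,0,0.15],[0,0,0.5,0,0,0,0.15],[0,0,0.25,0,0,0,0.15],[0,0,0.08,0,0,0,0.15],[0,0,0,0,0,0,0.15]]]' 15; python3 plan.py .454 .012 .024 .205; python3 -m pendant '[[[0,0,0,0,0,0,1],[0,0,0,0,0,0,1],[0,0,0,0,0,0,1],[0,0,0,0,0,0,1],[0,0,0,0,0,0,1],[0,0,0,0,0,0,1],[0,0,0,0,0,0,1],[0,0,0,0,0,0,1],[0,0,0,0,0,0,1],[0,0,0,0,0,0,1],[0,0,0,0,0,0,1],[0,0,0,0,0,0,1]]]' 15
```

```text
clock: 8.02
position: [0.4537, 0.0153, 0.0253]
ee_rot: [0.327, -3.123, -0.001]
force: [0.2, 0.3, -0.2]
width: 0.848
pos [0.4537 0.0153 0.0253] yawx -2.933 tilt [-0.002  0.   ] w 0.848 (78.0mm) F [ 0.2  0.3 -0.2] t 8.02
q7 1.80 n 1 row [ 0.009 -0.082  0.032] az 0.048 | total [ 0.01 -0.08  0.03] az 0.05
clock: 9.02
position: [0.455, 0.0141, 0.0265]
ee_rot: [-0.325, 3.123, 0.0]
force: [-0.1, 0.1, 9.1]
width: 0.442
```

```bash
python3 -m pendant '[[[0,0,0,0,0,0,1],[0,0,-0.3,0,0,0,1],[0,0,-0.7,0,0,0,1],[0,0,-0.8,0,0,0,1],[0,0,-0.7,0,0,0,1],[0,0,0,0,0,0,1]]]' 25; python3 plan.py 0.4637 0.2932 0.13 -3.0036 8
```

```text
clock: 9.52
position: [0.4562, 0.014, 0.13]
ee_rot: [-0.324, 3.119, 0.001]
force: [0.7, 0.1, -2.1]
width: 0.436
pos [0.4562 0.014  0.13  ] yawx -2.935 tilt [0.006 0.001] w 0.436 (40.1mm) F [ 0.7  0.1 -2.1] t 9.52
q7 1.74 n 8 row [-0.176  0.855  0.001] az 0.107 | total [-1.62  6.79  0.01] az 0.86
```

```bash
python3 -m pendant '[[[-0.17,0.85,0,0,0,0.11,1],[-0.17,0.85,0,0,0,0.11,1],[-0.17,0.85,0,0,0,0.11,1],[-0.17,0.85,0,0,0,0.11,1],[-0.17,0.85,0,0,0,0.11,1],[-0.17,0.85,0,0,0,0.11,1],[-0.17,0.85,0,0,0,0.11,1],[-0.17,0.85,0,0,0,0.11,1],[0,0,0,0,0,0,1],[0,0,0,0,0,0,1]]]' 25; python3 plan.py 0.4637 0.2932 0.0325 -3.0036; python3 - <<'E'
from h import *
grab('wrist','w5.png')
E
```

```text
clock: 10.35
position: [0.4588, 0.2933, 0.1248]
ee_rot: [0.221, -3.132, 0.0]
force: [-0.5, -1.1, -2.5]
width: 0.44
pos [0.4588 0.2933 0.1248] yawx -3.001 tilt [-0.001 -0.   ] w 0.440 (40.5mm) F [-0.5 -1.1 -2.5] t 10.35
q7 1.15 n 3 row [-0.041 -0.007  0.769] az 0.012 | total [-0.12 -0.02  2.31] az 0.04
```

View pics/w5.png

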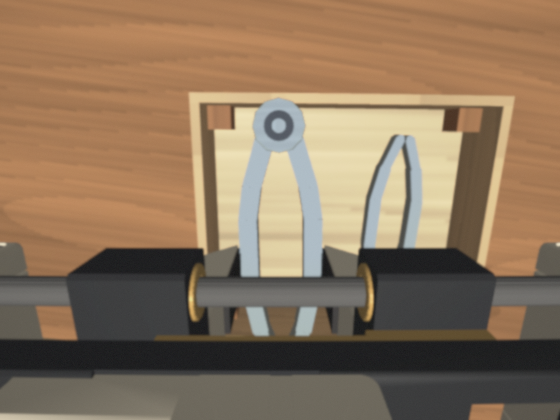

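```bash
python3 -m pendant '[[[-0.05,0,0.6,0,0,0,1],[-0.05,0,0.8,0,0,0,1],[0,0,0.5,0,0,0,1],[0,0,0.25,0,0,0,1],[0,0,0.18,0,0,0,1],[0,0,0,0,0,0,1],[0,0,0,0,0,0,1],[0,0,0,0,0,0,1]]]' 25; python3 plan.py 0.4637 0.2932 0.0325 -3.0036; 
```

```text
clock: 11.07
position: [0.4645, 0.2917, 0.0335]
ee_rot: [-0.213, 3.133, 0.001]
force: [0.3, -0.1, -1.5]
width: 0.44
pos [0.4645 0.2917 0.0335] yawx -3.006 tilt [0.001 0.001] w 0.440 (40.5mm) F [ 0.3 -0.1 -1.5] t 11.07
q7 1.19 n 1 row [0.015 0.04  0.024] az -0.024 | total [0.02 0.04 0.02] az -0.02
```

```bash
python3 -m pendant '[[[0,0,0.04,0,0,0,1],[0,0,0,0,0,0,1],[0,0,0,0,0,0,0.45],[0,0,0,0,0,0,0.45],[0,0,0,0,0,0,0.45],[0,0,0,0,0,0,0.45],[0,0,-0.3,0,0,0,0.45],[0,0,-0.7,0,0,0,0.45],[0,0,-0.9,0,0,0,0.45],[0,0,-0.9,0,0,0,0.15],[0,-0.5,0,0,0,0,0.15]]]' 15; python3 - <<'E'
from h import *
grab('wrist','w6.png');d=grab('top','t6.png');show(d)
E
python3 plan.py .467 -.14 .12 -2.601
```

```text
clock: 11.98
position: [0.469, 0.2776, 0.1495]
ee_rot: [-0.221, 3.125, 0.012]
force: [1.5, 0.7, -0.1]
width: 0.647
div [279 188] A 221 piv [ 0.709 -0.039] yaw 3.072 tipang 0.45 r 0.107 dt 3.5 mid [ 0.657 -0.035] tips [[0.6169999837875366, -0.010999999940395355], [0.6140000224113464, -0.05299999937415123]]
div [317 198] A 243 piv [ 0.599 -0.148] yaw 0.306 tipang 0.46 r 0.109 dt 3.7 mid [ 0.649 -0.132] tips [[0.6830000281333923, -0.09799999743700027], [0.6970000267028809, -0.14000000059604645]]
div [431 186] A 595 piv [ 0.66  -0.441] yaw -1.263 tipang 3.11 r 0.041 dt 12.8 mid [ 0.676 -0.491] tips [[0.6710000038146973, -0.45899999141693115], [0.6510000228881836, -0.4259999990463257]]
div [364 198] A 272 piv [ 0.595 -0.281] yaw 0.548 tipang 0.47 r 0.109 dt 3.5 mid [ 0.64  -0.254] tips [[0.6639999747276306, -0.21299999952316284], [0.6880000233650208, -0.25099998712539673]]
cal [321 260] A 354 piv [ 0.52  -0.109] yaw -2.600 tipang 0.35 r 0.129 dt 3.9 mid [ 0.467 -0.141] tips [[0.40799999237060547, -0.15199999511241913], [0.4309999942779541, -0.18700000643730164]]
div [154 289] A 199 piv [0.398 0.284] yaw 0.192 tipang 0.69 r 0.059 dt 4.5 mid [0.449 0.293] tips [[0.4399999976158142, 0.30799999833106995], [0.4429999887943268, 0.2759999930858612]]
div [118 291] A 154 piv [0.416 0.375] yaw 1.981 tipang 2.13 r 0.033 dt 2.0 mid [0.395 0.422] tips [[0.3970000147819519, 0.38199999928474426], [0.4269999861717224, 0.382999986410141]]
pos [0.4681 0.2699 0.1449] yawx -3.007 tilt [0.003 0.001] w 0.734 (67.5mm) F [-0.2 -0.1 -0.1] t 12.08
q7 1.19 n 11 row [ 0.297 -0.89   0.056] az -0.462 | total [  1.4  -10.15   0.62] az -5.08
```

View pics/w6.png

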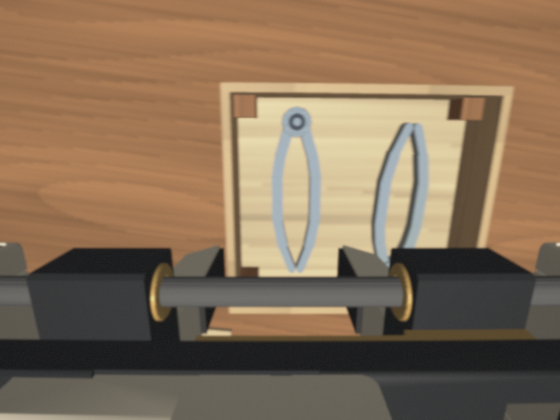

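```bash
python3 -m pendant '[[[0.28,-0.82,0.05,0,0,-0.42,0.15],[0.28,-0.82,0.05,0,0,-0.42,0.15],[0.28,-0.82,0.05,0,0,-0.42,0.15],[0.28,-0.82,0.05,0,0,-0.42,0.15],[0.28,-0.82,0.05,0,0,-0.42,0.15],[0.28,-0.82,0.05,0,0,-0.42,0.15],[0.28,-0.82,0.05,0,0,-0.42,0.15],[0.28,-0.82,0.05,0,0,-0.42,0.15],[0.28,-0.82,0.05,0,0,-0.42,0.15],[0.28,-0.82,0.05,0,0,-0.42,0.15],[0.28,-0.82,0.05,0,0,-0.42,0.15],[0.28,-0.82,0.05,0,0,-0.42,0.15],[0,0,0,0,0,0,0.15],[0,0,0,0,0,0,0.15]]]' 15; python3 plan.py .467 -.14 .024 -2.601
```

```text
clock: 13.25
position: [0.463, -0.1432, 0.1183]
ee_rot: [0.83, -3.029, -0.0]
force: [-0.1, 1.2, 0.1]
width: 0.854
pos [ 0.463  -0.1432  0.1183] yawx -2.607 tilt [-0.001 -0.   ] w 0.854 (78.6mm) F [-0.1  1.2  0.1] t 13.25
q7 2.40 n 3 row [-0.043  0.005  0.786] az -0.023 | total [-0.13  0.02  2.36] az -0.07
```

```bash
python3 -m pendant '[[[-0.04,0.02,0.7,0,0,0,0.15],[-0.04,0,0.8,0,0,0,0.15],[0,0,0.5,0,0,0,0.15],[0,0,0.25,0,0,0,0.15],[0,0,0.08,0,0,0,0.15],[0,0,0,0,0,0,0.15]]]' 15; python3 plan.py .467 -.14 .024 -2.601; python3 -m pendant '[[[0,0,0,0,0,0,1],[0,0,0,0,0,0,1],[0,0,0,0,0,0,1],[0,0,0,0,0,0,1],[0,0,0,0,0,0,1],[0,0,0,0,0,0,1],[0,0,0,0,0,0,1],[0,0,0,0,0,0,1],[0,0,0,0,0,0,1],[0,0,0,0,0,0,1],[0,0,0,0,0,0,1],[0,0,0,0,0,0,1]]]' 15
```

```text
clock: 13.75
position: [0.4655, -0.1379, 0.0255]
ee_rot: [0.839, -3.026, -0.002]
force: [0.1, -0.2, 0.9]
width: 0.853
pos [ 0.4655 -0.1379  0.0255] yawx -2.601 tilt [-0.002  0.001] w 0.853 (78.5mm) F [ 0.1 -0.2  0.9] t 13.75
q7 2.44 n 1 row [-0.004 -0.064  0.037] az 0.002 | total [-0.   -0.06  0.04] az 0.00
clock: 14.75
position: [0.4667, -0.1391, 0.0268]
ee_rot: [-0.837, 3.026, -0.001]
force: [-0.2, -1.1, 6.9]
width: 0.617
```

```bash
python3 -m pendant '[[[0,0,0,0,0,0,1],[0,0,0,0,0,0,1],[0,0,0,0,0,0,1],[0,0,0,0,0,0,1],[0,0,-0.3,0,0,0,1],[0,0,-0.6,0,0,0,1],[0,0,-0.7,0,0,0,1],[0,0,-0.5,0,0,0,1],[0,0,0,0,0,0,1]]]' 35; python3 plan.py 0.4482 -0.2926 0.11 -3.0486 7; python3 - <<'E'
from h import *
grab('wrist','w7.png')
E
```

```text
clock: 15.5
position: [0.4678, -0.1393, 0.1135]
ee_rot: [-0.836, 3.023, -0.003]
force: [0.6, 0.5, -1.9]
width: 0.603
pos [ 0.4678 -0.1393  0.1135] yawx -2.602 tilt [ 0.006 -0.001] w 0.603 (55.4mm) F [ 0.6  0.5 -1.9] t 15.50
q7 2.40 n 7 row [ 0.255 -0.495  0.012] az 0.798 | total [ 2.39 -3.04  0.09] az 5.58
```

View pics/w7.png

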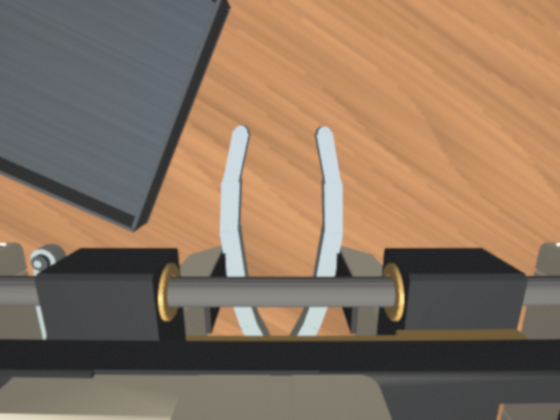

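```bash
python3 -m pendant '[[[0.22,-0.43,0,0,0,0.7,1],[0.22,-0.43,0,0,0,0.7,1],[0.22,-0.43,0,0,0,0.7,1],[0.22,-0.43,0,0,0,0.7,1],[0.22,-0.43,0,0,0,0.7,1],[0.22,-0.43,0,0,0,0.7,1],[0.22,-0.43,0,0,0,0.7,1],[0.22,-0.43,0,0,0,0.7,1],[0,0,0,0,0,0,1],[0,0,0,0,0,0,1]]]' 35; python3 plan.py 0.4482 -0.2926 0.03 -3.0486; python3 - <<'E'
from h import *
grab('wrist','w8.png')
E
```

```text
clock: 16.38
position: [0.4449, -0.2915, 0.1087]
ee_rot: [0.141, -3.136, -0.001]
force: [1.1, 0.4, -2.0]
width: 0.603
pos [ 0.4449 -0.2915  0.1087] yawx -3.052 tilt [-0.002  0.   ] w 0.603 (55.5mm) F [ 1.1  0.4 -2. ] t 16.38
q7 2.34 n 3 row [-0.028 -0.012  0.656] az -0.013 | total [-0.08 -0.04  1.97] az -0.04
```

View pics/w8.png

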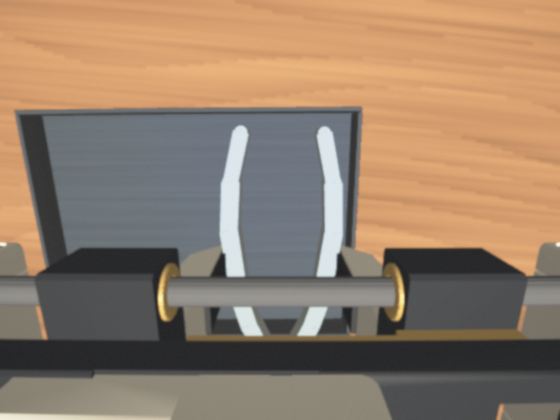

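```bash
python3 -m pendant '[[[-0.04,-0.17,0.5,0,0,0,1],[-0.04,0,0.7,0,0,0,1],[0,0,0.45,0,0,0,1],[0,0,0.2,0,0,0,1],[0,0,0.1,0,0,0,1],[0,0,0,0,0,0,1],[0,0,0,0,0,0,1],[0,0,0,0,0,0,1]]]' 35; python3 plan.py 0.4482 -0.2986 0.03 -3.0486
```

```text
clock: 17.1
position: [0.4507, -0.2975, 0.0329]
ee_rot: [-0.145, 3.137, -0.001]
force: [1.0, -0.6, -2.2]
width: 0.602
pos [ 0.4507 -0.2975  0.0329] yawx -3.049 tilt [ 0.002 -0.001] w 0.602 (55.3mm) F [ 1.  -0.6 -2.2] t 17.10
q7 2.40 n 1 row [ 0.065 -0.021  0.073] az -0.009 | total [ 0.07 -0.02  0.07] az -0.01
```

```bash
python3 -m pendant '[[[0,0,0.06,0,0,0,1],[0,0,0,0,0,0,1],[0,0,0,0,0,0,1]]]'; python3 plan.py 0.4482 -0.2986 0.03 -3.0486
```

```text
clock: 17.35
position: [0.4505, -0.2975, 0.03]
ee_rot: [-0.144, 3.137, -0.001]
force: [1.0, 0.3, 0.3]
width: 0.601
pos [ 0.4505 -0.2975  0.03  ] yawx -3.050 tilt [ 0.001 -0.   ] w 0.601 (55.3mm) F [1.  0.3 0.3] t 17.35
q7 2.40 n 1 row [ 0.059 -0.022 -0.   ] az -0.012 | total [ 0.06 -0.02 -0.  ] az -0.01
```

```bash
python3 -m pendant '[[[0,0,0,0,0,0,0.33],[0,0,0,0,0,0,0.33],[0,0,0,0,0,0,0.33],[0,0,0,0,0,0,0.33],[0,0,-0.3,0,0,0,0.33],[0,0,-0.7,0,0,0,0.33],[0,0,-0.9,0,0,0,0.33],[0,0,-0.9,0,0,0,0.33],[0,0,-0.5,0,0,0,0.33],[0,0,0,0,0,0,0.33]]]' 15; python3 - <<'E'
from h import *
grab('wrist','w9.png');d=grab('top','t9.png')
E
python3 plan.py .683 .162 .2 .045
```

```text
clock: 18.18
position: [0.452, -0.2988, 0.166]
ee_rot: [-0.143, 3.132, -0.005]
force: [0.9, -0.2, 0.6]
width: 0.669
pos [ 0.4504 -0.2974  0.1622] yawx -3.050 tilt [ 0.002 -0.001] w 0.670 (61.7mm) F [-0.1  0.4  0.1] t 18.28
q7 2.32 n 14 row [-0.472  0.789 -0.067] az 0.042 | total [-6.85 10.9  -0.94] az 0.59
```

View pics/w9.png

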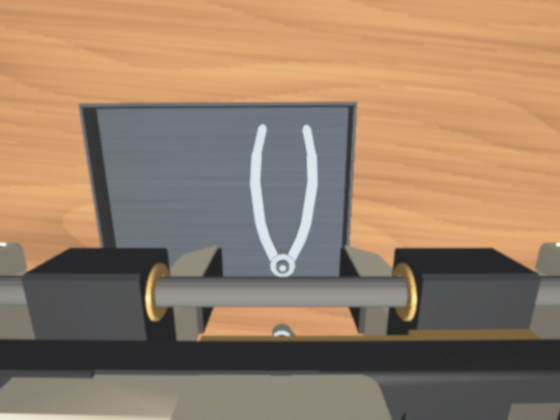

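View pics/t9.png

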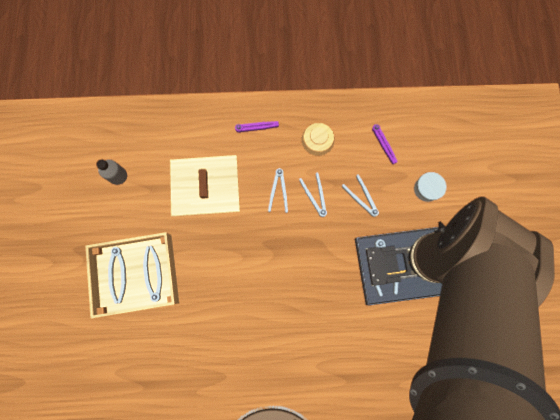

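```bash
python3 -m pendant '[[[-0.44,0.74,-0.06,0,0,0.04,0.4],[-0.44,0.74,-0.06,0,0,0.04,0.4],[-0.44,0.74,-0.06,0,0,0.04,0.4],[-0.44,0.74,-0.06,0,0,0.04,0.4],[-0.44,0.74,-0.06,0,0,0.04,0.4],[-0.44,0.74,-0.06,0,0,0.04,0.4],[-0.44,0.74,-0.06,0,0,0.04,0.4],[-0.44,0.74,-0.06,0,0,0.04,0.4],[-0.44,0.74,-0.06,0,0,0.04,0.4],[-0.44,0.74,-0.06,0,0,0.04,0.4],[-0.44,0.74,-0.06,0,0,0.04,0.4],[-0.44,0.74,-0.06,0,0,0.04,0.4],[-0.44,0.74,-0.06,0,0,0.04,0.4],[-0.44,0.74,-0.06,0,0,0.04,0.4],[-0.44,0.74,-0.06,0,0,0.04,0.4],[0,0,0,0,0,0,0.4],[0,0,0,0,0,0,0.4]]]' 15; python3 plan.py .684 .162 .031 .045; python3 - <<'E'
from h import *
grab('wrist','w10.png')
E
```

```text
clock: 19.7
position: [0.6818, 0.1667, 0.1948]
ee_rot: [0.075, -3.137, -0.0]
force: [0.2, -1.2, 0.0]
width: 0.603
pos [0.6818 0.1667 0.1948] yawx -3.094 tilt [-0.003 -0.   ] w 0.603 (55.5mm) F [ 0.2 -1.2  0. ] t 19.70
q7 1.45 n 5 row [-0.012 -0.024  0.819] az 0.007 | total [-0.06 -0.12  4.09] az 0.04
```

View pics/w10.png

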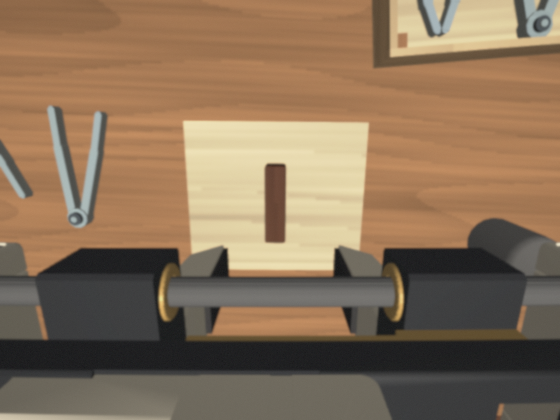

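```bash
python3 - <<'E'
from h import *
d=grab('wrist')
for nm,z,P in [('bat',.033,[(266,164),(285,164),(286,242),(266,243)]),('board',.005,[(184,122),(368,123),(362,271),(192,269)])]:
    W=np.array([onplane(d,u,v,z)[:2] for u,v in P]);print(nm,W.mean(0).round(4),[np.linalg.norm(W[i]-W[(i+1)%4]).round(4) for i in range(4)])
    e=W[3]+W[2]-W[0]-W[1];print(np.arctan2(e[1],e[0]).round(3))
E
```

```text
bat [0.6816 0.1586] [np.float64(0.0174), np.float64(0.0754), np.float64(0.0195), np.float64(0.0765)]
0.048
board [0.6837 0.1589] [np.float64(0.1789), np.float64(0.1557), np.float64(0.1858), np.float64(0.1545)]
0.049
```

```bash
python3 -m pendant '[[[-0.03,-0.14,0.7,0,0,0,0.4],[0,0,0.9,0,0,0,0.4],[0,0,0.9,0,0,0,0.4],[0,0,0.8,0,0,0,0.4],[0,0,0.5,0,0,0,0.4],[0,0,0.25,0,0,0,0.4],[0,0,0.08,0,0,0,0.4],[0,0,0,0,0,0,0.4],[0,0,0,0,0,0,0.4]]]' 15; python3 plan.py .683 .161 .031 .048
```

```text
clock: 20.55
position: [0.6849, 0.1579, 0.0338]
ee_rot: [-0.068, 3.139, 0.0]
force: [0.5, 1.3, 0.3]
width: 0.599
pos [0.6849 0.1579 0.0338] yawx -3.098 tilt [0.002 0.   ] w 0.599 (55.1mm) F [0.5 1.3 0.3] t 20.55
q7 1.50 n 1 row [0.043 0.079 0.071] az -0.060 | total [0.04 0.08 0.07] az -0.06
```

```bash
python3 -m pendant '[[[0.04,0.08,0.06,0,0,0,0.4],[0,0,0,0,0,0,0.6],[0,0,0,0,0,0,0.7],[0,0,0,0,0,0,1],[0,0,0,0,0,0,1],[0,0,0,0,0,0,1],[0,0,0,0,0,0,1],[0,0,0,0,0,0,1],[0,0,0,0,0,0,1],[0,0,0,0,0,0,1],[0,0,0,0,0,0,1],[0,0,0,0,0,0,1]]]' 25; python3 plan.py .683 .161 .031 .048
```

```text
clock: 21.55
position: [0.6823, 0.1614, 0.03]
ee_rot: [-0.069, 3.141, 0.0]
force: [-0.3, -0.7, 2.0]
width: 0.214
pos [0.6823 0.1614 0.03  ] yawx -3.098 tilt [0. 0.] w 0.214 (19.7mm) F [-0.3 -0.7  2. ] t 21.55
q7 1.49 n 1 row [-0.018 -0.012 -0.025] az -0.052 | total [-0.02 -0.01 -0.02] az -0.05
```

```bash
python3 -m pendant '[[[0,0,-0.2,0,0,0,1],[0,0,-0.5,0,0,0,1],[0,0,-0.8,0,0,0,1],[0,0,-0.9,0,0,0,1],[0,0,-0.6,0,0,0,1],[0,0,0,0,0,0,1]]]' 30;  python3 - <<'E'
from h import *
import pickle
d=grab('top');s=grab('scene');w=grab('wrist','w11.png')
pickle.dump((d,s,w),open('b.pkl','wb'))
cv2.imwrite('pics/bt.png',cv2.resize(d['img'][225:325,75:185,::-1],(770,600)[:2] if 0 else (660,600),interpolation=cv2.INTER_CUBIC))
cv2.imwrite('pics/bs.png',cv2.resize(s['img'][220:340,350:480,::-1],(650,600),interpolation=cv2.INTER_CUBIC))
E
```

```text
clock: 22.05
position: [0.6853, 0.1619, 0.1567]
ee_rot: [-0.069, 3.132, 0.004]
force: [0.4, 0.1, -0.8]
width: 0.213
```

View pics/bt.png

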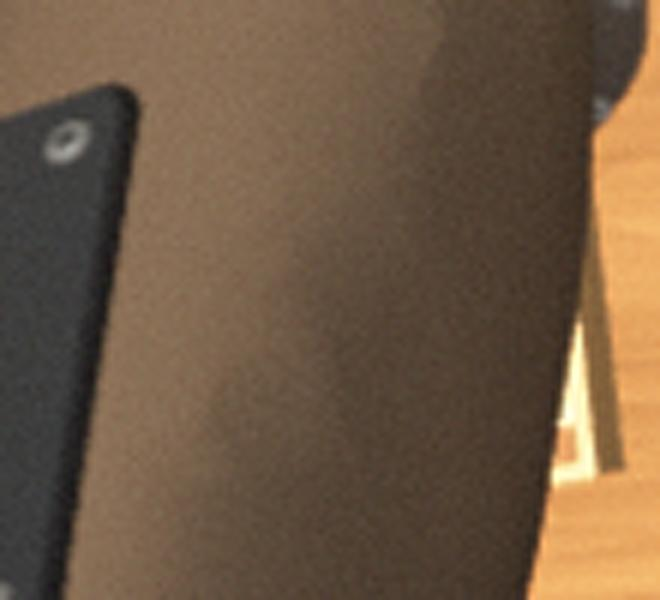

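View pics/bs.png

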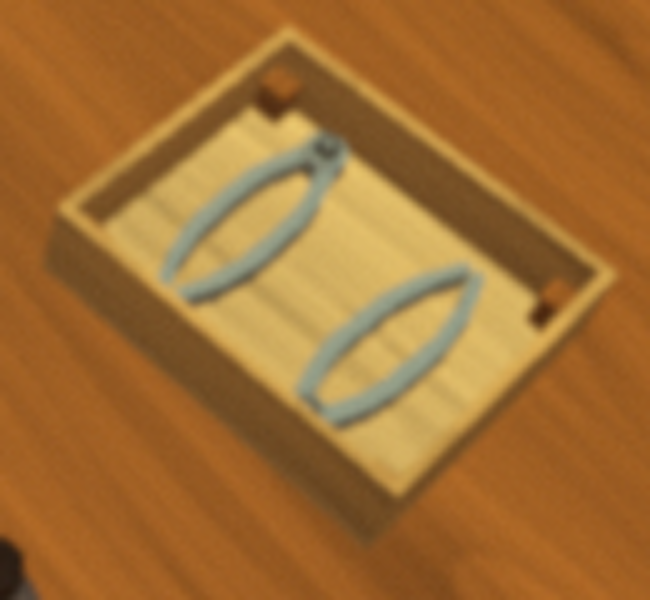

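View pics/w11.png

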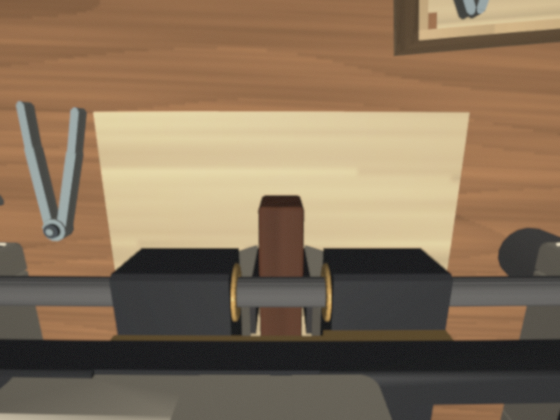

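```bash
python3 - <<'E'
from h import *
import pickle
d,s,w=pickle.load(open('b.pkl','rb'))
P=[(350+u/5-.4,220+v/5-.4) for u,v in [(288,25),(617,272),(400,497),(58,207)]]
W=np.array([onplane(s,u,v,.05)[:2] for u,v in P]);print(W.round(4),W.mean(0).round(4),[np.linalg.norm(W[i]-W[(i+1)%4]).round(4) for i in range(4)])
im=cv2.imread('pics/t9.png');cv2.imwrite('pics/bt.png',cv2.resize(im[228:320,82:182],(800,736)[:2] if 0 else (650,598),interpolation=cv2.INTER_CUBIC))
# board in wrist held
for z in (.115,.12,.125):
    Q=[(95,113),(468,113)];Wb=np.array([onplane(w,u,v,arm.observe()['position'][2]-.03+.005)[:2] for u,v in Q])
print(Wb,np.linalg.norm(Wb[0]-Wb[1]),np.arctan2(*(Wb[1]-Wb[0])[::-1]))
E
python3 plan.py .5 .3 .2 .138
```

```text
[[0.3763 0.224 ]
 [0.3504 0.4236]
 [0.5252 0.4483]
 [0.552  0.248 ]] [0.4509 0.336 ] [np.float64(0.2013), np.float64(0.1765), np.float64(0.2021), np.float64(0.1773)]
[[0.61034031 0.0682339 ]
 [0.60237771 0.24817212]] 0.18011431396598604 1.6150193307570173
pos [0.6817 0.1615 0.1496] yawx -3.098 tilt [-0.001  0.   ] w 0.218 (20.0mm) F [ 0.1  1.  -2. ] t 22.20
q7 1.46 n 7 row [ 0.605  0.548 -0.179] az -0.168 | total [ 4.39  3.66 -1.26] az -1.17
```

View pics/bt.png

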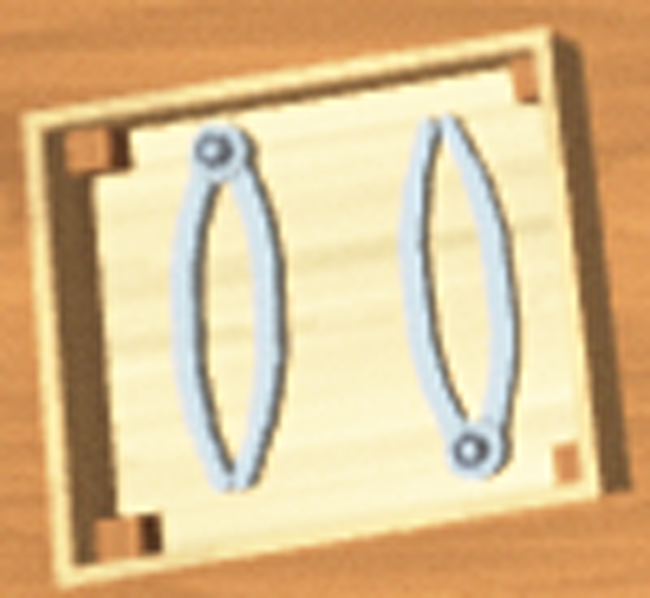

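```bash
python3 - <<'E'
from h import *
from fit import rect
import pickle
d,s,w=pickle.load(open('b.pkl','rb'))
P=[(82+u/6.5-.4,228+v/6.5-.4) for u,v in [(22,115),(553,28),(603,493),(60,587)]]
rect(d,P,.05,'box',.177,.202)
# inner floor-level check from the caliper pose: first-caliper pivot placed
E
```

```text
box c [0.4534 0.3374] sizes x 0.176 (0.177) y 0.203 (0.202) yaw x 0.135 y 0.135
```

```bash
python3 plan.py .4502 .336 .15 .135 9
```

```text
pos [0.6817 0.1615 0.1496] yawx -3.098 tilt [-0.001  0.   ] w 0.218 (20.0mm) F [ 0.1  1.  -2. ] t 22.20
q7 1.46 n 9 row [ 0.6    0.537 -0.001] az -0.126 | total [ 5.59  4.61 -0.  ] az -1.14
```

```bash
python3 -m pendant '[[[0.5,0.4,0,0,0,-0.13,1],[0.6,0.5,0,0,0,-0.13,1],[0.6,0.54,0,0,0,-0.13,1],[0.6,0.54,0,0,0,-0.13,1],[0.6,0.54,0,0,0,-0.13,1],[0.6,0.54,0,0,0,-0.13,1],[0.6,0.54,0,0,0,-0.13,1],[0.6,0.54,0,0,0,-0.13,1],[0.6,0.54,0,0,0,-0.1,1],[0.1,0.13,0,0,0,0,1],[0,0,0,0,0,0,1],[0,0,0,0,0,0,1]]]' 30; python3 plan.py .4502 .336 .09 .135
```

```text
clock: 23.2
position: [0.4498, 0.3337, 0.149]
ee_rot: [0.213, -3.133, 0.002]
force: [-0.3, 0.7, -0.7]
width: 0.213
pos [0.4498 0.3337 0.149 ] yawx -3.006 tilt [-0.001 -0.002] w 0.213 (19.6mm) F [-0.3  0.7 -0.7] t 23.20
q7 1.10 n 2 row [-0.01   0.028  0.737] az 0.006 | total [-0.02  0.06  1.47] az 0.01
```

```bash
python3 -m pendant '[[[0,0.06,0.5,0,0,0,1],[0,0,0.6,0,0,0,1],[0,0,0.35,0,0,0,1],[0,0,0,0,0,0,1],[0,0,0,0,0,0,1],[0,0,0,0,0,0,1]]]' 30; python3 plan.py .4502 .336 .058 .135; python3 - <<'E'
from h import *
grab('wrist','w12.png');d=grab('top','t12.png')
E
```

```text
clock: 23.7
position: [0.4511, 0.3359, 0.0925]
ee_rot: [-0.209, 3.134, -0.0]
force: [-0.5, 0.4, -0.8]
width: 0.214
pos [0.4511 0.3359 0.0925] yawx -3.008 tilt [ 0.001 -0.   ] w 0.214 (19.7mm) F [-0.5  0.4 -0.8] t 23.70
q7 1.12 n 1 row [0.023 0.005 0.862] az -0.021 | total [0.02 0.   0.86] az -0.02
```

View pics/w12.png

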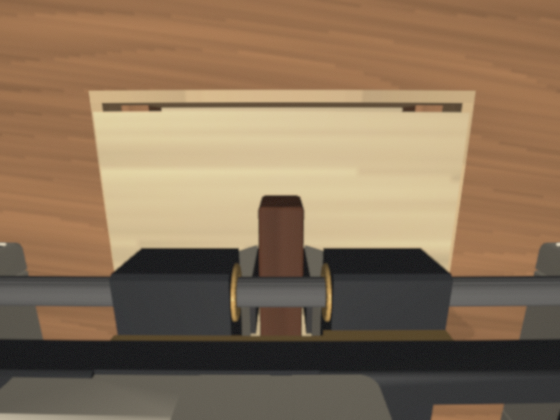

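```bash
python3 - <<'E'
from h import *
d=grab('wrist');p=arm.observe()['position'];yaw=.135
C=np.array([[np.cos(yaw),np.sin(yaw)],[-np.sin(yaw),np.cos(yaw)]])
im=d['img'];print([ (v,im[v,283].tolist(),im[v,130].tolist()) for v in range(88,116,1)])
for nm,u,v,z in [('rim outer L',90,93,.05),('rim outer R',474,93,.05),('rim outer M',282,92.5,.05),('inner L',103,106,.05),('inner R',463,106,.05),('inner M',283,103.5,.05),('board L',95,112.5,.0675),('board R',468,112.5,.0675)]:
    print(nm,(C@(onplane(d,u,v,z)[:2]-p[:2])).round(4))
E
```

```text
[(88, [154, 114, 81], [153, 113, 80]), (89, [169, 132, 98], [162, 125, 90]), (90, [194, 162, 123], [182, 148, 109]), (91, [208, 178, 136], [200, 170, 128]), (92, [211, 182, 139], [208, 178, 136]), (93, [213, 184, 142], [208, 178, 136]), (94, [212, 182, 140], [209, 179, 136]), (95, [212, 183, 141], [208, 179, 135]), (96, [212, 182, 141], [207, 179, 135]), (97, [213, 184, 142], [208, 179, 136]), (98, [212, 182, 140], [208, 180, 136]), (99, [212, 182, 140], [207, 178, 134]), (100, [210, 180, 139], [208, 178, 135]), (101, [195, 168, 129], [198, 170, 128]), (102, [155, 132, 101], [170, 145, 109]), (103, [114, 95, 71], [128, 108, 80]), (104, [99, 80, 58], [109, 87, 64]), (105, [96, 78, 57], [125, 93, 68]), (106, [108, 90, 68], [142, 104, 74]), (107, [145, 128, 100], [149, 109, 78]), (108, [186, 166, 131], [149, 109, 78]), (109, [204, 183, 145], [150, 111, 80]), (110, [211, 190, 151], [162, 126, 93]), (111, [216, 195, 156], [191, 161, 123]), (112, [219, 201, 160], [217, 194, 151]), (113, [221, 203, 162], [225, 208, 164]), (114, [221, 204, 162], [226, 210, 166]), (115, [220, 202, 161], [226, 210, 166])]
rim outer L [-0.0871 -0.1006]
rim outer R [-0.087   0.1007]
rim outer M [-0.0868  0.0001]
inner L [-0.0805 -0.0946]
inner R [-0.0804  0.0958]
inner M [-0.0814  0.0006]
board L [-0.0764 -0.0896]
board R [-0.0763  0.0892]
```

```bash
python3 -m pendant '[[[0,0,0.3,0,0,0,1],[0,0,0.25,0,0,0,1],[0,0,0.15,0,0,0,1],[0,0,0.1,0,0,0,1],[0,0,0,0,0,0,1],[0,0,0,0,0,0,1]]]' 30; python3 plan.py .4502 .336 .058 .135
```

```text
clock: 24.35
position: [0.4498, 0.3366, 0.0599]
ee_rot: [0.212, -3.134, 0.0]
force: [0.5, -0.6, -1.9]
width: 0.216
pos [0.4498 0.3366 0.0599] yawx -3.006 tilt [-0. -0.] w 0.216 (19.9mm) F [ 0.5 -0.6 -1.9] t 24.35
q7 1.13 n 1 row [-0.009 -0.016  0.046] az 0.001 | total [-0.01 -0.02  0.05] az 0.00
```

```bash
python3 -m pendant '[[[0,0,0.05,0,0,0,1],[0,0,0,0,0,0,1],[0,0,0.02,0,0,0,1],[0,0,0,0,0,0,1]]]' 30; python3 plan.py .4502 .336 .058 .135
```

```text
clock: 24.68
position: [0.45, 0.3368, 0.0579]
ee_rot: [-0.212, 3.134, 0.001]
force: [-2.4, -1.1, 5.8]
width: 0.214
pos [0.45   0.3368 0.0579] yawx -3.007 tilt [0.    0.001] w 0.214 (19.7mm) F [-2.4 -1.1  5.8] t 24.68
q7 1.13 n 1 row [-0.003 -0.02  -0.003] az 0.001 | total [-0.   -0.02 -0.  ] az 0.00
```

Seated at the expected 58 mm with upward contact. I'll release, rise and check.

```bash
python3 -m pendant '[[[0,0,0,0,0,0,0.7],[0,0,0,0,0,0,0.6],[0,0,0,0,0,0,0.6],[0,0,0,0,0,0,0.6],[0,0,-0.3,0,0,0,0.6],[0,0,-0.7,0,0,0,0.5],[0,0,-0.9,0,0,0,0.4],[0,0,-0.9,0,0,0,0.3],[0,0,-0.6,0,0,0,0.2],[0,0,0,0,0,0,0.2]]]' 15;python3 - <<'E'
from h import *
grab('wrist','w13.png');d=grab('top','t13.png');show(d);s=grab('scene')
cv2.imwrite('pics/s13.png',cv2.resize(s['img'][220:340,350:480,::-1],(650,600),interpolation=cv2.INTER_CUBIC))
E
```

```text
clock: 25.52
position: [0.4521, 0.3383, 0.1984]
ee_rot: [-0.211, 3.128, 0.009]
force: [0.8, 0.5, -0.1]
width: 0.713
div [279 188] A 216 piv [ 0.709 -0.039] yaw 3.072 tipang 0.44 r 0.107 dt 3.5 mid [ 0.657 -0.035] tips [[0.6159999966621399, -0.010999999940395355], [0.6140000224113464, -0.05299999937415123]]
div [317 197] A 244 piv [ 0.599 -0.148] yaw 0.305 tipang 0.46 r 0.108 dt 3.7 mid [ 0.649 -0.132] tips [[0.6830000281333923, -0.09799999743700027], [0.6970000267028809, -0.14100000262260437]]
div [431 186] A 596 piv [ 0.661 -0.441] yaw -1.142 tipang 3.12 r 0.041 dt 12.8 mid [ 0.682 -0.488] tips [[0.6710000038146973, -0.45899999141693115], [0.6510000228881836, -0.4259999990463257]]
div [364 199] A 275 piv [ 0.597 -0.28 ] yaw 0.549 tipang 0.48 r 0.106 dt 3.6 mid [ 0.642 -0.253] tips [[0.6880000233650208, -0.25099998712539673], [0.6639999747276306, -0.21299999952316284]]
cal [384 266] A 597 piv [ 0.511 -0.291] yaw -3.053 tipang 0.34 r 0.133 dt 5.0 mid [ 0.45  -0.297] tips [[0.39399999380111694, -0.3230000138282776], [0.38999998569488525, -0.2809999883174896]]
```

View pics/w13.png

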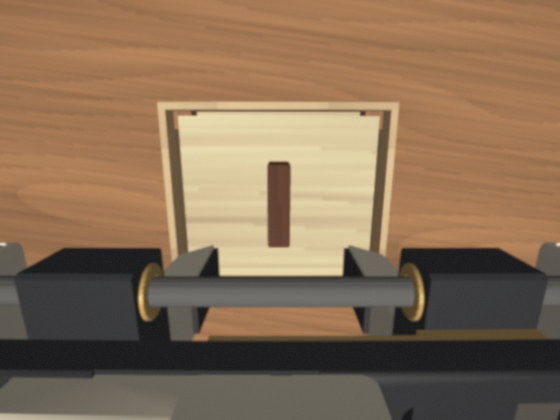

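View pics/s13.png

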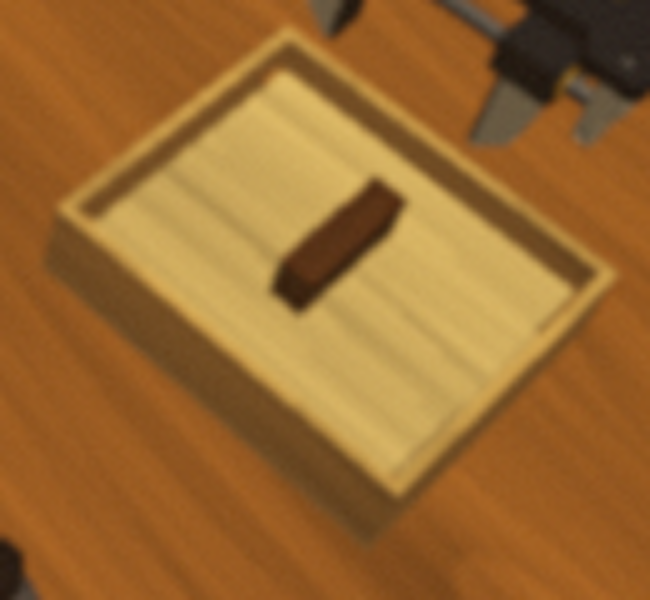

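```bash
python3 plan.py .656 -.036 .12 3.072 12
```

```text
pos [0.4495 0.3366 0.1928] yawx -3.006 tilt [-0.  0.] w 0.791 (72.8mm) F [ 0.3  0.6 -1.3] t 25.67
q7 1.08 n 12 row [-0.398 -0.795  0.152] az 0.213 | total [-3.86 -9.93  1.82] az 2.56
```

```bash
python3 -m pendant '[[[-0.4,-0.8,0.15,0,0,0.21,0.24],[-0.4,-0.8,0.15,0,0,0.21,0.24],[-0.4,-0.8,0.15,0,0,0.21,0.24],[-0.4,-0.8,0.15,0,0,0.21,0.24],[-0.4,-0.8,0.15,0,0,0.21,0.24],[-0.4,-0.8,0.15,0,0,0.21,0.24],[-0.4,-0.8,0.15,0,0,0.21,0.24],[-0.4,-0.8,0.15,0,0,0.21,0.24],[-0.4,-0.8,0.15,0,0,0.21,0.24],[-0.4,-0.8,0.15,0,0,0.21,0.24],[-0.4,-0.8,0.15,0,0,0.21,0.24],[-0.4,-0.8,0.15,0,0,0.21,0.24],[0,0,0,0,0,0,0.24],[0,0,0,0,0,0,0.24]]]' 15; python3 plan.py .656 -.036 .024 3.072; python3 - <<'E'
from h import *
d=grab('wrist','w14.png')
E
```

```text
clock: 26.83
position: [0.6566, -0.0416, 0.1187]
ee_rot: [-0.112, -3.136, 0.003]
force: [-0.2, 1.4, -0.2]
width: 0.762
pos [ 0.6566 -0.0416  0.1187] yawx 3.070 tilt [-0.004 -0.002] w 0.762 (70.1mm) F [-0.2  1.4 -0.2] t 26.83
q7 1.69 n 3 row [0.006 0.048 0.789] az -0.007 | total [0.02 0.14 2.37] az -0.02
```

View pics/w14.png

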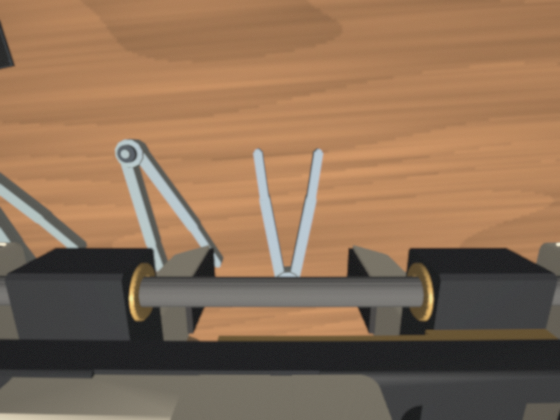

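```bash
python3 -m pendant '[[[0.02,0.12,0.7,0,0,0,0.32],[0,0,0.8,0,0,0,0.32],[0,0,0.5,0,0,0,0.32],[0,0,0.25,0,0,0,0.32],[0,0,0.15,0,0,0,0.32],[0,0,0,0,0,0,0.32],[0,0,0,0,0,0,0.32]]]' 15; python3 plan.py .656 -.036 .024 3.072; python3 -m pendant '[[[0,0,0,0,0,0,1],[0,0,0,0,0,0,1],[0,0,0,0,0,0,1],[0,0,0,0,0,0,1],[0,0,0,0,0,0,1],[0,0,0,0,0,0,1],[0,0,0,0,0,0,1],[0,0,0,0,0,0,1],[0,0,0,0,0,0,1],[0,0,0,0,0,0,1],[0,0,0,0,0,0,1],[0,0,0,0,0,0,1]]]' 15
```

```text
clock: 27.47
position: [0.6577, -0.0329, 0.0259]
ee_rot: [0.103, 3.139, 0.0]
force: [0.4, -0.6, -0.1]
width: 0.679
pos [ 0.6577 -0.0329  0.0259] yawx 3.076 tilt [0.001 0.   ] w 0.679 (62.4mm) F [ 0.4 -0.6 -0.1] t 27.47
q7 1.71 n 1 row [ 0.037 -0.081  0.048] az 0.046 | total [ 0.04 -0.08  0.05] az 0.05
clock: 28.47
position: [0.6575, -0.0335, 0.0255]
ee_rot: [0.105, 3.139, 0.0]
force: [-1.3, -0.2, 6.1]
width: 0.192
```

```bash
python3 -m pendant '[[[0,0,0,0,0,0,1],[0,0,-0.3,0,0,0,1],[0,0,-0.7,0,0,0,1],[0,0,-0.9,0,0,0,1],[0,0,-0.9,0,0,0,1],[0,0,0,0,0,0,1]]]' 25; python3 plan.py 0.4441 0.3841 0.14 -3.0066 14; python3 - <<'E'
from h import *
d=grab('wrist','w15.png')
E
```

```text
clock: 28.97
position: [0.6609, -0.0339, 0.1448]
ee_rot: [0.105, 3.13, 0.001]
force: [2.4, -0.3, -0.5]
width: 0.19
pos [ 0.6609 -0.0339  0.1448] yawx 3.075 tilt [0.01 0.  ] w 0.190 (17.5mm) F [ 2.4 -0.3 -0.5] t 28.97
q7 1.67 n 14 row [0.368 0.758 0.005] az -0.180 | total [ 6.11 10.06  0.07] az -2.52
```

View pics/w15.png

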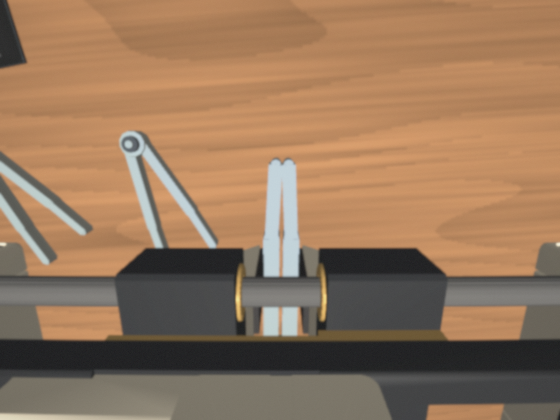

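```bash
python3 -m pendant '[[[0.37,0.76,0,0,0,-0.18,1],[0.37,0.76,0,0,0,-0.18,1],[0.37,0.76,0,0,0,-0.18,1],[0.37,0.76,0,0,0,-0.18,1],[0.37,0.76,0,0,0,-0.18,1],[0.37,0.76,0,0,0,-0.18,1],[0.37,0.76,0,0,0,-0.18,1],[0.37,0.76,0,0,0,-0.18,1],[0.37,0.76,0,0,0,-0.18,1],[0.37,0.76,0,0,0,-0.18,1],[0.37,0.76,0,0,0,-0.18,1],[0.37,0.76,0,0,0,-0.18,1],[0.37,0.76,0,0,0,-0.18,1],[0.37,0.76,0,0,0,-0.18,1],[0,0,0,0,0,0,1],[0,0,0,0,0,0,1]]]' 25; python3 plan.py 0.4441 0.3841 0.059 -3.0066; python3 - <<'E'
from h import *
d=grab('wrist','w16.png')
E
```

```text
clock: 30.35
position: [0.4363, 0.3877, 0.1361]
ee_rot: [0.22, -3.132, 0.001]
force: [0.6, 0.1, -0.8]
width: 0.19
pos [0.4363 0.3877 0.1361] yawx -3.001 tilt [-0.002 -0.001] w 0.190 (17.4mm) F [ 0.6  0.1 -0.8] t 30.35
q7 1.05 n 3 row [-0.062 -0.039  0.642] az 0.022 | total [-0.19 -0.12  1.93] az 0.06
```

View pics/w16.png

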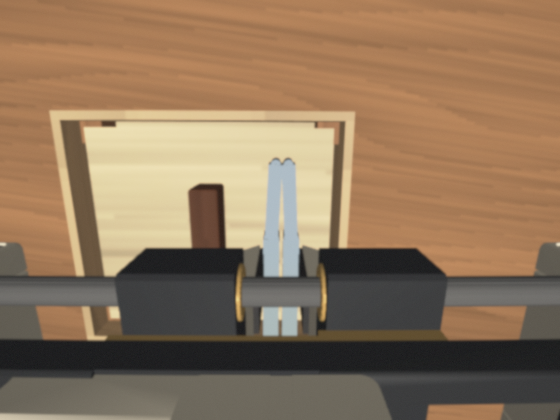

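```bash
python3 -m pendant '[[[-0.1,-0.12,0.5,0,0,0.06,1],[-0.1,0,0.7,0,0,0,1],[0,0,0.45,0,0,0,1],[0,0,0.2,0,0,0,1],[0,0,0.1,0,0,0,1],[0,0,0,0,0,0,1],[0,0,0,0,0,0,1],[0,0,0,0,0,0,1]]]' 25; python3 plan.py 0.4441 0.3841 0.0585 -3.0066
```

```text
clock: 31.07
position: [0.4481, 0.382, 0.0599]
ee_rot: [-0.203, 3.134, 0.001]
force: [-0.5, -0.6, -0.9]
width: 0.189
pos [0.4481 0.382  0.0599] yawx -3.012 tilt [0.001 0.001] w 0.189 (17.4mm) F [-0.5 -0.6 -0.9] t 31.07
q7 1.09 n 1 row [0.093 0.064 0.034] az -0.067 | total [0.09 0.06 0.03] az -0.07
```

```bash
python3 -m pendant '[[[0.05,0,0.05,0,0,0,1],[0,0,0,0,0,0,1],[0,0,0,0,0,0,1]]]' 25; python3 plan.py 0.4441 0.3841 0.0585 -3.0066;  python3 -m pendant '[[[0,0,0,0,0,0,0.7],[0,0,0,0,0,0,0.7],[0,0,0,0,0,0,0.7],[0,0,0,0,0,0,0.7],[0,0,-0.3,0,0,0,0.7],[0,0,-0.7,0,0,0,0.7],[0,0,-0.9,0,0,0,0.5],[0,0,-0.9,0,0,0,0.3],[0,0,0,0,0,0,0.24],[0,0,0,0,0,0,0.24]]]' 15; python3 - <<'E'
from h import *
d=grab('wrist','w17.png');d=grab('top','t17.png');show(d)
E
```

```text
clock: 31.32
position: [0.4466, 0.3822, 0.0582]
ee_rot: [-0.204, 3.133, 0.002]
force: [1.8, -1.0, 5.8]
width: 0.193
pos [0.4466 0.3822 0.0582] yawx -3.012 tilt [0.002 0.002] w 0.193 (17.7mm) F [ 1.8 -1.   5.8] t 31.32
q7 1.09 n 1 row [ 0.056  0.056 -0.008] az -0.064 | total [ 0.06  0.06 -0.01] az -0.06
clock: 32.15
position: [0.4466, 0.3829, 0.1722]
ee_rot: [-0.204, 3.131, 0.006]
force: [0.0, -1.0, -1.8]
width: 0.54
div [317 197] A 246 piv [ 0.599 -0.148] yaw 0.304 tipang 0.46 r 0.109 dt 3.7 mid [ 0.649 -0.132] tips [[0.6830000281333923, -0.09799999743700027], [0.6970000267028809, -0.14100000262260437]]
div [431 186] A 599 piv [ 0.66  -0.441] yaw -1.019 tipang 3.13 r 0.041 dt 13.0 mid [ 0.687 -0.486] tips [[0.6520000100135803, -0.42500001192092896], [0.6700000166893005, -0.46000000834465027]]
div [363 198] A 269 piv [ 0.595 -0.281] yaw 0.551 tipang 0.47 r 0.109 dt 3.5 mid [ 0.64  -0.254] tips [[0.6639999747276306, -0.21299999952316284], [0.6880000233650208, -0.25099998712539673]]
cal [384 266] A 618 piv [ 0.511 -0.291] yaw -3.054 tipang 0.34 r 0.133 dt 5.0 mid [ 0.45  -0.297] tips [[0.38999998569488525, -0.28200000524520874], [0.39399999380111694, -0.32199999690055847]]
```

View pics/w17.png

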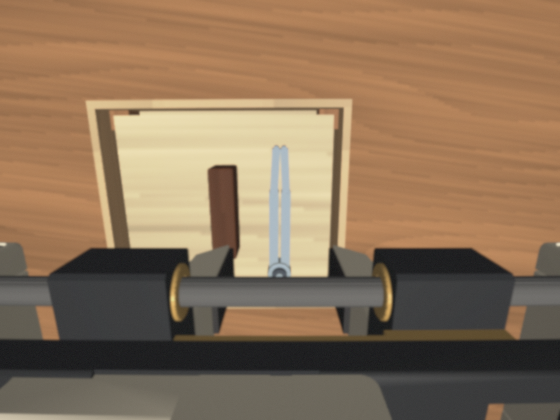

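```bash
python3 plan.py .648 -.133 .12 -2.837 16
```

```text
pos [0.4451 0.3817 0.1692] yawx -3.011 tilt [-0.  0.] w 0.627 (57.7mm) F [-0.7 -0.1 -0.3] t 32.25
q7 1.04 n 16 row [-0.141 -0.854  0.077] az -0.136 | total [ -3.35 -13.42   1.23] az -2.18
```

```bash
python3 -m pendant '[[[-0.14,-0.85,0.08,0,0,-0.14,0.28],[-0.14,-0.85,0.08,0,0,-0.14,0.28],[-0.14,-0.85,0.08,0,0,-0.14,0.28],[-0.14,-0.85,0.08,0,0,-0.14,0.28],[-0.14,-0.85,0.08,0,0,-0.14,0.28],[-0.14,-0.85,0.08,0,0,-0.14,0.28],[-0.14,-0.85,0.08,0,0,-0.14,0.28],[-0.14,-0.85,0.08,0,0,-0.14,0.28],[-0.14,-0.85,0.08,0,0,-0.14,0.28],[-0.14,-0.85,0.08,0,0,-0.14,0.28],[-0.14,-0.85,0.08,0,0,-0.14,0.28],[-0.14,-0.85,0.08,0,0,-0.14,0.28],[-0.14,-0.85,0.08,0,0,-0.14,0.28],[-0.14,-0.85,0.08,0,0,-0.14,0.28],[-0.14,-0.85,0.08,0,0,-0.14,0.28],[-0.14,-0.85,0.08,0,0,-0.14,0.28],[0,0,0,0,0,0,0.28],[0,0,0,0,0,0,0.28]]]' 15; python3 plan.py .648 -.133 .024 -2.837; python3 - <<'E'
from h import *
d=grab('wrist','w18.png')
E
```

```text
clock: 33.75
position: [0.6475, -0.1329, 0.116]
ee_rot: [0.477, -3.102, 0.001]
force: [-1.1, 1.3, -0.3]
width: 0.72
pos [ 0.6475 -0.1329  0.116 ] yawx -2.836 tilt [-0.003 -0.001] w 0.720 (66.3mm) F [-1.1  1.3 -0.3] t 33.75
q7 2.17 n 3 row [-0.006 -0.002  0.767] az 0.002 | total [-0.02 -0.01  2.3 ] az 0.01
```

View pics/w18.png

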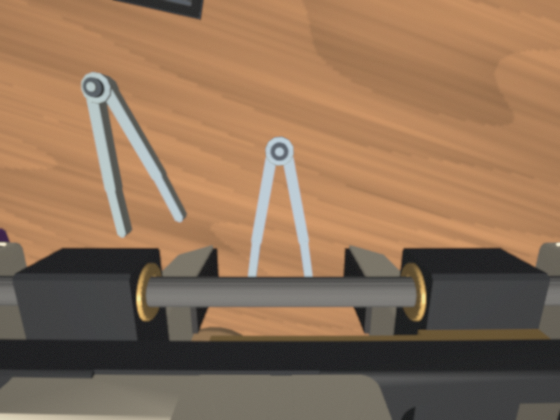

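```bash
python3 -m pendant '[[[0,0,0.7,0,0,0,0.32],[0,0,0.8,0,0,0,0.32],[0,0,0.5,0,0,0,0.32],[0,0,0.25,0,0,0,0.32],[0,0,0.12,0,0,0,0.32],[0,0,0,0,0,0,0.32],[0,0,0,0,0,0,0.32]]]' 15; python3 plan.py .648 -.133 .024 -2.837; python3 -m pendant '[[[0,0,0,0,0,0,1],[0,0,0,0,0,0,1],[0,0,0,0,0,0,1],[0,0,0,0,0,0,1],[0,0,0,0,0,0,1],[0,0,0,0,0,0,1],[0,0,0,0,0,0,1],[0,0,0,0,0,0,1],[0,0,0,0,0,0,1],[0,0,0,0,0,0,1],[0,0,0,0,0,0,1],[0,0,0,0,0,0,1]]]' 15
```

```text
clock: 34.38
position: [0.6487, -0.1288, 0.0238]
ee_rot: [-0.486, 3.103, 0.001]
force: [0.1, -0.4, 0.9]
width: 0.68
pos [ 0.6487 -0.1288  0.0238] yawx -2.831 tilt [0.    0.001] w 0.680 (62.5mm) F [ 0.1 -0.4  0.9] t 34.38
q7 2.19 n 1 row [ 0.048 -0.096 -0.004] az 0.077 | total [ 0.05 -0.1  -0.  ] az 0.08
clock: 35.38
position: [0.6488, -0.1303, 0.0234]
ee_rot: [-0.484, 3.103, -0.001]
force: [1.3, -1.8, 5.6]
width: 0.192
```

```bash
python3 -m pendant '[[[0,0,0,0,0,0,1],[0,0,-0.3,0,0,0,1],[0,0,-0.7,0,0,0,1],[0,0,-0.9,0,0,0,1],[0,0,-0.9,0,0,0,1],[0,0,0,0,0,0,1]]]' 25; python3 plan.py 0.463 0.2897 0.14 -3.0066 14
```

```text
clock: 35.88
position: [0.6515, -0.1306, 0.1426]
ee_rot: [-0.483, 3.095, -0.003]
force: [2.1, -0.6, -1.4]
width: 0.184
pos [ 0.6515 -0.1306  0.1426] yawx -2.832 tilt [ 0.009 -0.001] w 0.184 (16.9mm) F [ 2.1 -0.6 -1.4] t 35.88
q7 2.16 n 14 row [0.158 0.808 0.001] az 0.156 | total [1.290e+00 1.144e+01 1.000e-02] az 2.18
```

```bash
python3 -m pendant '[[[0.16,0.81,0,0,0,0.16,1],[0.16,0.81,0,0,0,0.16,1],[0.16,0.81,0,0,0,0.16,1],[0.16,0.81,0,0,0,0.16,1],[0.16,0.81,0,0,0,0.16,1],[0.16,0.81,0,0,0,0.16,1],[0.16,0.81,0,0,0,0.16,1],[0.16,0.81,0,0,0,0.16,1],[0.16,0.81,0,0,0,0.16,1],[0.16,0.81,0,0,0,0.16,1],[0.16,0.81,0,0,0,0.16,1],[0.16,0.81,0,0,0,0.16,1],[0.16,0.81,0,0,0,0.16,1],[0.16,0.81,0,0,0,0.1,1],[0,0,0,0,0,0,1],[0,0,0,0,0,0,1]]]' 25; python3 plan.py 0.463 0.2897 0.057 -3.0066; python3 - <<'E'
from h import *
d=grab('wrist','w19.png')
E
```

```text
clock: 37.22
position: [0.4577, 0.2936, 0.1349]
ee_rot: [0.22, -3.132, -0.0]
force: [-0.6, -0.5, -0.3]
width: 0.189
pos [0.4577 0.2936 0.1349] yawx -3.002 tilt [-0.002  0.   ] w 0.189 (17.3mm) F [-0.6 -0.5 -0.3] t 37.22
q7 1.21 n 3 row [-0.04  -0.038  0.649] az 0.021 | total [-0.12 -0.12  1.95] az 0.06
```

View pics/w19.png

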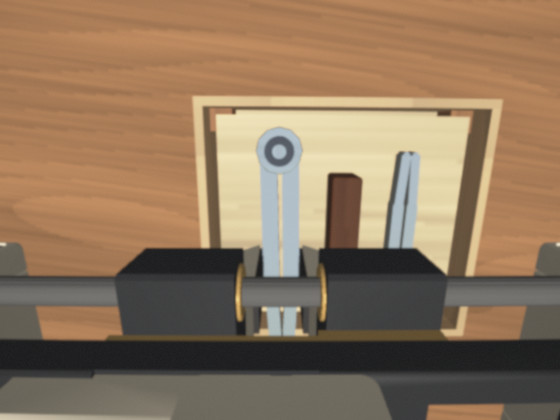

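```bash
python3 -m pendant '[[[-0.06,-0.12,0.5,0,0,0.04,1],[-0.04,0,0.7,0,0,0,1],[0,0,0.45,0,0,0,1],[0,0,0.2,0,0,0,1],[0,0,0.1,0,0,0,1],[0,0,0,0,0,0,1],[0,0,0,0,0,0,1],[0,0,0,0,0,0,1]]]' 25; python3 plan.py 0.463 0.2897 0.0565 -3.0066
```

```text
clock: 37.93
position: [0.4649, 0.2872, 0.058]
ee_rot: [-0.206, 3.134, 0.001]
force: [-0.2, 0.4, -0.5]
width: 0.191
pos [0.4649 0.2872 0.058 ] yawx -3.010 tilt [0.001 0.001] w 0.191 (17.5mm) F [-0.2  0.4 -0.5] t 37.93
q7 1.26 n 1 row [0.039 0.069 0.038] az -0.045 | total [0.04 0.07 0.04] az -0.05
```

```bash
python3 -m pendant '[[[0.03,0,0.05,0,0,0,1],[0,0,0,0,0,0,1],[0,0,0,0,0,0,1]]]' 25; python3 plan.py 0.463 0.2897 0.0565 -3.0066;  python3 -m pendant '[[[0,0,0,0,0,0,0.7],[0,0,0,0,0,0,0.7],[0,0,0,0,0,0,0.7],[0,0,0,0,0,0,0.7],[0,0,-0.3,0,0,0,0.7],[0,0,-0.7,0,0,0,0.7],[0,0,-0.9,0,0,0,0.5],[0,0,-0.9,0,0,0,0.3],[0,0,0,0,0,0,0.24],[0,0,0,0,0,0,0.24]]]' 15; python3 - <<'E'
from h import *
d=grab('wrist','w20.png');d=grab('top','t20.png');show(d)
E
```

```text
clock: 38.18
position: [0.464, 0.2874, 0.0562]
ee_rot: [-0.207, 3.133, 0.002]
force: [0.3, 0.7, 5.7]
width: 0.19
pos [0.464  0.2874 0.0562] yawx -3.010 tilt [0.002 0.001] w 0.190 (17.5mm) F [0.3 0.7 5.7] t 38.18
q7 1.26 n 1 row [ 0.017  0.061 -0.008] az -0.041 | total [ 0.02  0.06 -0.01] az -0.04
clock: 39.02
position: [0.464, 0.2877, 0.169]
ee_rot: [-0.207, 3.132, 0.004]
force: [0.3, 0.3, -0.2]
width: 0.538
div [431 186] A 597 piv [ 0.66  -0.441] yaw -1.098 tipang 3.14 r 0.041 dt 12.8 mid [ 0.684 -0.487] tips [[0.652999997138977, -0.42500001192092896], [0.6690000295639038, -0.46000000834465027]]
div [364 198] A 268 piv [ 0.595 -0.281] yaw 0.549 tipang 0.47 r 0.109 dt 3.5 mid [ 0.64  -0.254] tips [[0.6639999747276306, -0.21299999952316284], [0.6880000233650208, -0.25099998712539673]]
cal [383 265] A 779 piv [ 0.512 -0.291] yaw -3.051 tipang 0.33 r 0.135 dt 5.2 mid [ 0.45  -0.297] tips [[0.3889999985694885, -0.28200000524520874], [0.3919999897480011, -0.32199999690055847]]
div [152 287] A 135 piv [0.427 0.293] yaw 2.812 tipang 2.88 r 0.029 dt 4.0 mid [0.378 0.309] tips [[0.4090000092983246, 0.2919999957084656], [0.43799999356269836, 0.29600000381469727]]
```

View pics/w20.png

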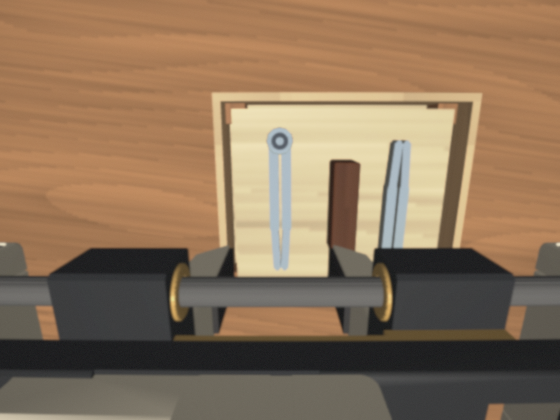

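View pics/t20.png

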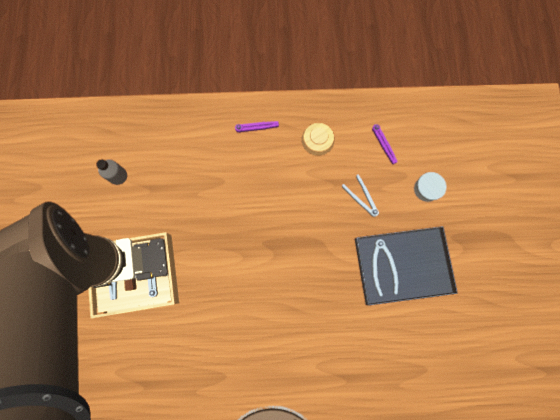

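```bash
python3 -m pendant '[[[0,0,-0.3,0,0,0.9,0.24],[0,0,-0.3,0,0,1,0.24],[0,0,0,0,0,1,0.24],[0,0,0,0,0,1,0.24],[0,0,0,0,0,1,0.24],[0,0,0,0,0,1,0.24],[0,0,0,0,0,1,0.24],[0,0,0,0,0,1,0.24],[0,0,0,0,0,1,0.24],[0,0,0,0,0,1,0.24],[0,0,0,0,0,1,0.24],[0,0,0,0,0,1,0.24],[0,0,0,0,0,1,0.24],[0,0,0,0,0,1,0.24],[0,0,0,0,0,1,0.24],[0,0,0,0,0,1,0.24],[0,0,0,0,0,1,0.24],[0,0,0,0,0,1,0.24],[0,0,0,0,0,1,0.24],[0,0,0,0,0,1,0.24]]]' 15; python3 plan.py .639 -.255 .12 .549 17
```

```text
clock: 40.78
position: [0.4622, 0.2864, 0.1894]
ee_rot: [2.1, 2.337, -0.005]
force: [0.1, -0.2, 0.1]
width: 0.759
pos [0.4622 0.2864 0.1894] yawx 1.677 tilt [-0.002 -0.003] w 0.759 (69.8mm) F [ 0.1 -0.2  0.1] t 40.78
q7 -0.20 n 17 row [-0.652  0.596  0.104] az 0.830 | total [-13.92   2.96   1.76] az 14.11
```

```bash
python3 -m pendant '[[[-0.65,0.6,0.1,0,0,0.83,0.24],[-0.65,0.6,0.1,0,0,0.83,0.24],[-0.65,0.6,0.1,0,0,0.83,0.24],[-0.65,0.6,0.1,0,0,0.83,0.24],[-0.65,0.6,0.1,0,0,0.83,0.24],[-0.65,0.6,0.1,0,0,0.83,0.24],[-0.65,0.6,0.1,0,0,0.83,0.24],[-0.65,0.6,0.1,0,0,0.83,0.24],[-0.65,0.6,0.1,0,0,0.83,0.24],[-0.65,0.6,0.1,0,0,0.83,0.24],[-0.65,0.6,0.1,0,0,0.83,0.24],[-0.65,0.6,0.1,0,0,0.83,0.24],[-0.65,0.6,0.1,0,0,0.83,0.24],[-0.65,0.6,0.1,0,0,0.83,0.24],[-0.65,0.6,0.1,0,0,0.83,0.24],[-0.65,0.6,0.1,0,0,0.83,0.24],[-0.65,0.6,0.1,0,0,0.83,0.24],[0,0,0,0,0,0,0.24],[0,0,0,0,0,0,0.24]]]' 15; python3 - <<'E'
from h import *
d=grab('wrist','w21.png');d=grab('top','t21.png');show(d)
E
python3 plan.py .639 -.255 .024 .549
```

```text
clock: 42.37
position: [0.6425, -0.2566, 0.121]
ee_rot: [-3.025, -0.849, 0.006]
force: [0.7, 1.0, -0.2]
width: 0.759
div [431 186] A 610 piv [ 0.661 -0.441] yaw -1.050 tipang 3.12 r 0.041 dt 13.0 mid [ 0.686 -0.486] tips [[0.6549999713897705, -0.42399999499320984], [0.6679999828338623, -0.460999995470047]]
div [111 274] A 338 piv [0.462 0.397] yaw 2.701 tipang 3.07 r 0.069 dt 4.0 mid [0.415 0.42 ] tips [[0.40400001406669617, 0.3930000066757202], [0.5130000114440918, 0.4059999883174896]]
pos [ 0.6445 -0.2525  0.1214] yawx 0.553 tilt [-0.002  0.001] w 0.761 (70.0mm) F [ 0.4  1.6 -0.8] t 42.47
q7 -0.17 n 3 row [-0.049 -0.005  0.812] az 0.017 | total [-0.15 -0.01  2.44] az 0.05
```

View pics/w21.png

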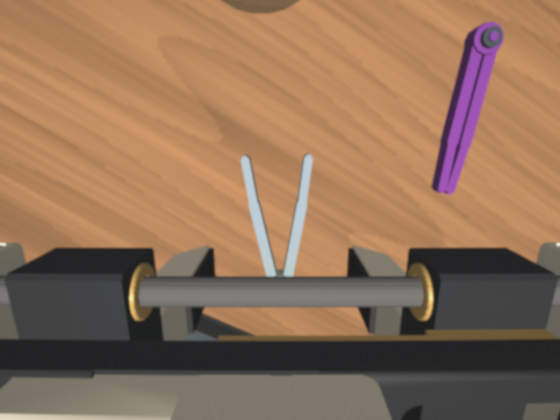

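View pics/t21.png

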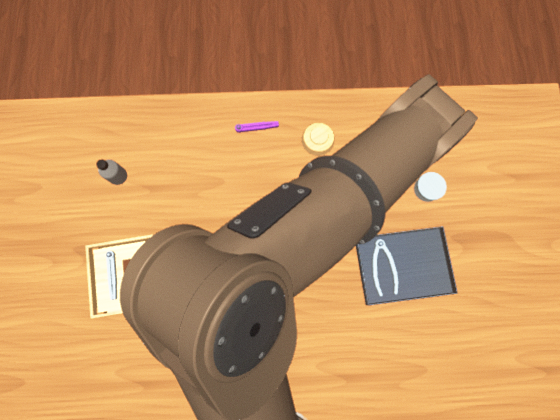

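```bash
python3 - <<'E'
from h import *
print(arm.observe()['joints'].round(2))
d=grab('scene','s21.png')
E
```

```text
[-0.2   0.8   0.87  1.57 -0.67  1.09 -0.17]
```

View pics/s21.png

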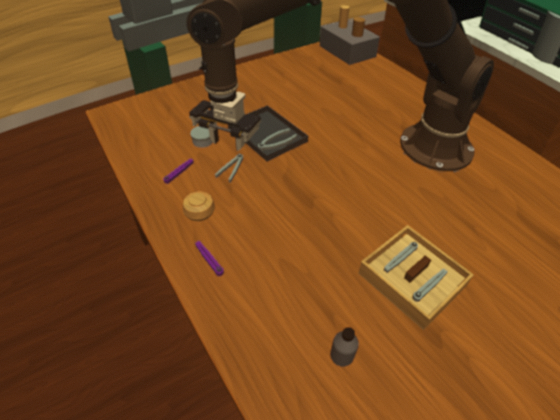

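```bash
python3 -m pendant '[[[-0.08,0,0.7,0,0,0.04,0.3],[-0.06,0,0.8,0,0,0,0.3],[0,0,0.5,0,0,0,0.3],[0,0,0.3,0,0,0,0.3],[0,0,0.14,0,0,0,0.3],[0,0,0,0,0,0,0.3],[0,0,0,0,0,0,0.3]]]' 15; python3 plan.py .639 -.255 .024 .549; python3 -m pendant '[[[0,0,0,0,0,0,1],[0,0,0,0,0,0,1],[0,0,0,0,0,0,1],[0,0,0,0,0,0,1],[0,0,0,0,0,0,1],[0,0,0,0,0,0,1],[0,0,0,0,0,0,1],[0,0,0,0,0,0,1],[0,0,0,0,0,0,1],[0,0,0,0,0,0,1],[0,0,0,0,0,0,1],[0,0,0,0,0,0,1]]]' 15
```

```text
clock: 43.1
position: [0.6411, -0.2562, 0.0264]
ee_rot: [3.023, 0.853, 0.001]
force: [1.0, -0.6, -0.3]
width: 0.701
pos [ 0.6411 -0.2562  0.0264] yawx 0.550 tilt [ 0.001 -0.   ] w 0.701 (64.5mm) F [ 1.  -0.6 -0.3] t 43.10
q7 -0.10 n 1 row [-0.029 -0.052  0.06 ] az 0.017 | total [-0.03 -0.05  0.06] az 0.02
clock: 44.1
position: [0.6407, -0.2563, 0.0262]
ee_rot: [3.023, 0.852, 0.002]
force: [-0.7, 1.8, 5.6]
width: 0.461
```

```bash
python3 -m pendant '[[[0,0,0,0,0,0,1],[0,0,0,0,0,0,1],[0,0,0,0,0,0,1],[0,0,0,0,0,0,1],[0,0,-0.2,0,0,0,1],[0,0,-0.4,0,0,0,1],[0,0,-0.7,0,0,0,1],[0,0,-0.7,0,0,0,1],[0,0,0,0,0,0,1],[0,0,0,0,0,0,1]]]' 35; python3 - <<'E'
from h import *
d=grab('wrist','w22.png')
E
python3 plan.py .4497 -.405 .11 .093
```

```text
clock: 44.93
position: [0.6413, -0.2572, 0.1084]
ee_rot: [3.021, 0.851, 0.005]
force: [-1.0, 0.4, -1.5]
width: 0.451
pos [ 0.6406 -0.2564  0.1067] yawx 0.549 tilt [ 0.001 -0.   ] w 0.455 (41.9mm) F [-0.2  0.4 -1.8] t 44.98
q7 -0.16 n 7 row [-0.83   0.264 -0.013] az 0.815 | total [-6.01  0.68 -0.09] az 5.71
```

View pics/w22.png

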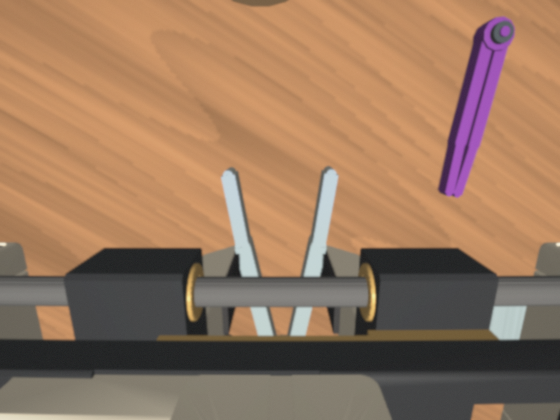

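```bash
python3 plan.py .463 -.403 .11 .093 8
```

```text
pos [ 0.6406 -0.2564  0.1067] yawx 0.549 tilt [ 0.001 -0.   ] w 0.455 (41.9mm) F [-0.2  0.4 -1.8] t 44.98
q7 -0.16 n 8 row [-0.684  0.242 -0.011] az 0.713 | total [-5.7   0.81 -0.09] az 5.71
```

```bash
python3 -m pendant '[[[-0.68,0.24,0,0,0,0.71,1],[-0.68,0.24,0,0,0,0.71,1],[-0.68,0.24,0,0,0,0.71,1],[-0.68,0.24,0,0,0,0.71,1],[-0.68,0.24,0,0,0,0.71,1],[-0.68,0.24,0,0,0,0.71,1],[-0.68,0.24,0,0,0,0.71,1],[-0.68,0.24,0,0,0,0.71,1],[0,0,0,0,0,0,1],[0,0,0,0,0,0,1]]]' 35; python3 - <<'E'
from h import *
d=grab('wrist','w23.png')
E
python3 plan.py .463 -.403 .03 .093
```

```text
clock: 45.82
position: [0.4615, -0.4026, 0.105]
ee_rot: [-3.137, -0.143, 0.003]
force: [0.8, -0.5, -2.5]
width: 0.449
pos [ 0.4633 -0.4016  0.1049] yawx 0.094 tilt [-0.001  0.001] w 0.447 (41.1mm) F [-0.5  0.3 -1.5] t 45.87
q7 -0.17 n 2 row [-0.004  0.018  0.936] az 0.008 | total [-0.01  0.04  1.87] az 0.02
```

View pics/w23.png

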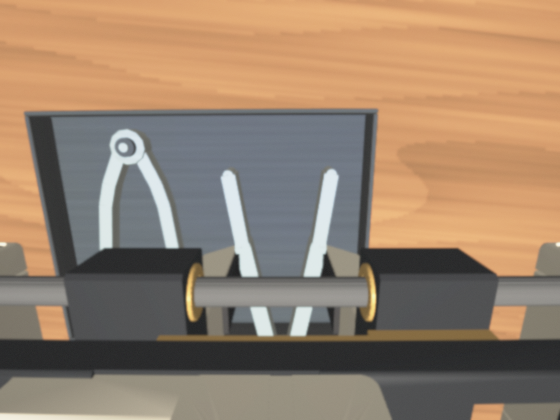

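```bash
python3 -m pendant '[[[0,0,0.5,0,0,0,1],[0,0,0.65,0,0,0,1],[0,0,0.4,0,0,0,1],[0,0,0.2,0,0,0,1],[0,0,0.1,0,0,0,1],[0,0,0,0,0,0,1],[0,0,0,0,0,0,1],[0,0,0,0,0,0,1]]]' 35; python3 plan.py .463 -.403 .0295 .093
```

```text
clock: 46.53
position: [0.4644, -0.4024, 0.0325]
ee_rot: [3.137, 0.15, 0.002]
force: [0.3, 0.8, -0.9]
width: 0.449
pos [ 0.4644 -0.4024  0.0325] yawx 0.096 tilt [ 0.001 -0.001] w 0.449 (41.4mm) F [ 0.3  0.8 -0.9] t 46.53
q7 -0.10 n 1 row [-0.037  0.012  0.074] az 0.031 | total [-0.04  0.01  0.07] az 0.03
```

```bash
python3 -m pendant '[[[0,0,0.07,0,0,0,1],[0,0,0,0,0,0,1],[0,0,0,0,0,0,1]]]' 35; python3 plan.py .463 -.403 .0295 .093; python3 -m pendant '[[[0,0,0,0,0,0,0.46],[0,0,0,0,0,0,0.46],[0,0,0,0,0,0,0.46],[0,0,0,0,0,0,0.46],[0,0,-0.3,0,0,0,0.46],[0,0,-0.7,0,0,0,0.46],[0,0,-0.9,0,0,0,0.46],[0,0,-0.9,0,0,0,0.4],[0,0,-0.9,0,0,0,0.3],[0,0,0,0,0,0,0.2],[0,0,0,0,0,0,0.2]]]' 15; python3 - <<'E'
from h import *
d=grab('wrist','w24.png');d=grab('scene','s24.png');d=grab('top','t24.png')
E
```

```text
clock: 46.78
position: [0.4644, -0.4024, 0.0293]
ee_rot: [3.137, 0.149, 0.002]
force: [0.9, -1.0, 1.3]
width: 0.452
pos [ 0.4644 -0.4024  0.0293] yawx 0.095 tilt [ 0.001 -0.001] w 0.452 (41.6mm) F [ 0.9 -1.   1.3] t 46.78
q7 -0.10 n 1 row [-0.035  0.011 -0.004] az 0.027 | total [-0.04  0.01 -0.  ] az 0.03
clock: 47.7
position: [0.4644, -0.403, 0.1796]
ee_rot: [3.136, 0.149, 0.005]
force: [0.5, 0.1, -0.2]
width: 0.765
```

View pics/w24.png

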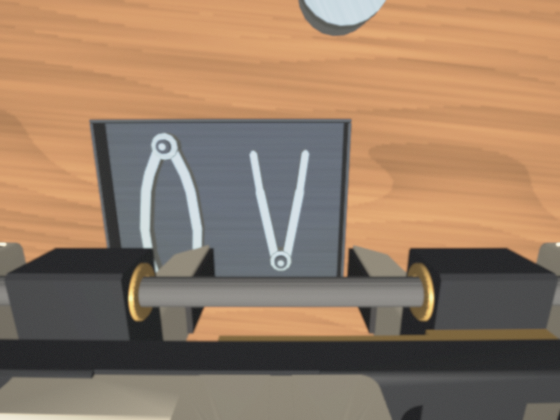

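View pics/s24.png

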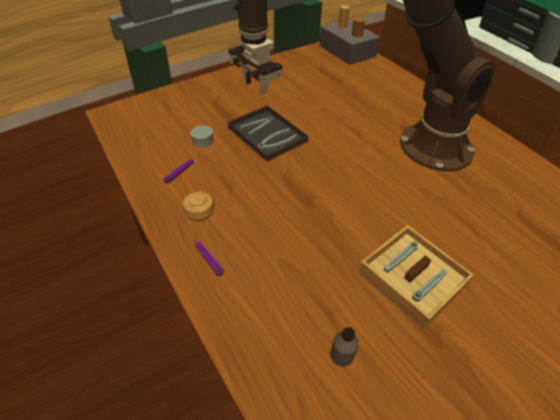

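View pics/t24.png

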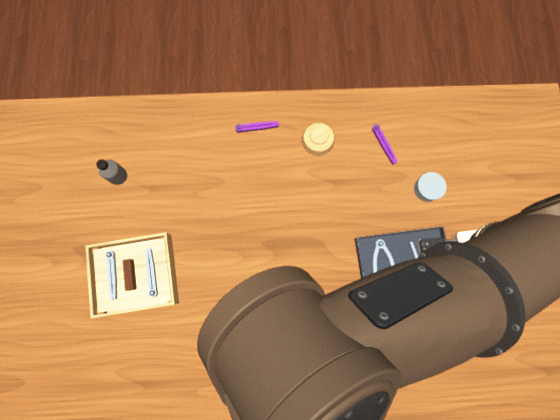

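```bash
python3 - <<'E'
from h import *
d=grab('top')
cv2.imwrite('pics/f.png',cv2.resize(d['img'][225:325,75:185,::-1],(660,600),interpolation=cv2.INTER_CUBIC))
for u,v in [(97,255),(160,245),(102,305),(165,295),(122,250),(140,300)]:
    o_,r=ray(d,u,v);print((o_+r*float(np.median(d['z_map'][v-1:v+2,u-1:u+2]))).round(4))
E
```

```text
[0.5036 0.4262 0.0346]
[0.5241 0.2687 0.0326]
[0.3809 0.4075 0.0332]
[0.4003 0.2535 0.0316]
[0.5143 0.364  0.0339]
[0.3901 0.3144 0.0329]
```

View pics/f.png

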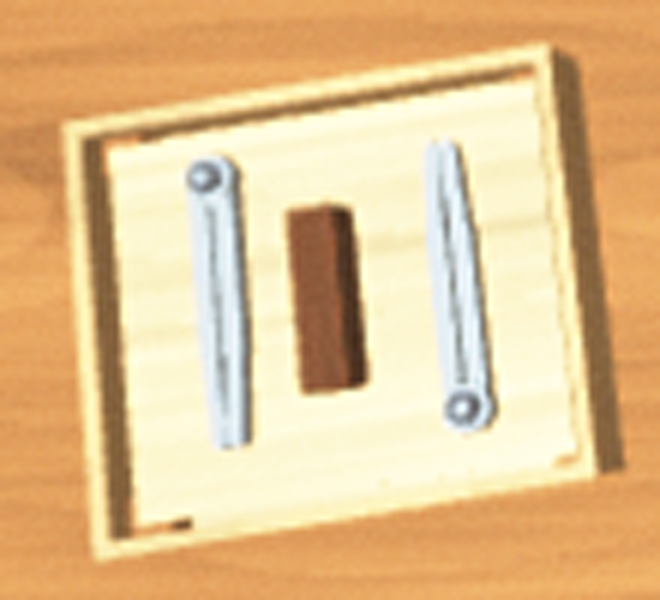

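```bash
python3 -c "
from cell import arm
print(arm.sign_off(), arm.observe()['clock'])"
```

```text
the job is handed in; nothing more can be done
the job is handed in; nothing more can be done
```

I tried all six tools, put each where it belongs, and handed the job in about 48 s into the 210 s allowed.

- **Calipers:** Two closed to 41 mm, so they are free. They lie closed on the box floor. The third would not close past about 56 mm (15 N, then 35 N as I lifted it), so it is seized and lies flat in the tray.
- **Board:** It went in over the calipers and came to rest at the height the corner blocks should give. Depth readings across its top were 32–35 mm against the expected 33 mm. I put the 3 mm spread down to the depth reading, so the board looks level.
- **Dividers:** Two closed to 18 mm, so they are free. They lie closed on the board, one on each side of the batten. The third would not close past about 42 mm, so it is seized and lies flat in the tray.

In the last pictures everything was lying where I put it, and nothing had slipped. I saw no change in the blank, polish, wax or purple look-alikes, but I checked those by eye only. The top and scene cameras disagreed on the box centre by about 2.5 mm. I corrected for this with a close wrist-camera view before lowering the board.

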